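Nest the storage tubs

TASK

Put the three white storage tubs away inside one another as they lie on their sides: the medium tub closed end first into the large one and the small one closed end first into the medium one, each pushed fully home. Leave the large tub lying in its bracket and do not disturb the other things on the counter.

Things in the scene. Friction and masses are not known exactly. Their poses are not given: they have to be found in the camera images.
- large_tub: Large white plastic tub lying on a broad side: 136 mm wide (own x), 84 high (z), 120 long (y). Mouth at y = -60 mm, closed end at y = +60; the last 36 mm of that end bevelled inwards by 9 all round, to ride over a rim. Walls 3 mm, closed end 4; inside 130 x 78. Origin: centre of underside. At yaw 0 its mouth faces world -y. It lies in the bracket.
- medium_tub: Medium white plastic tub lying on a broad side: 112 mm wide (own x), 66 high (z), 120 long (y). Mouth at y = -60 mm, closed end at y = +60; the last 36 mm of that end bevelled inwards by 9 all round, to ride over a rim. Walls 3 mm, closed end 4; inside 106 x 60. Origin: centre of underside. Closed end towards the large one's mouth; too wide to grip. Home: stands 4 mm out of the large one's mouth.
- small_tub: Small white plastic tub lying on a broad side: 88 mm wide (own x), 48 high (z), 120 long (y). Mouth at y = -60 mm, closed end at y = +60; the last 36 mm of that end bevelled inwards by 9 all round, to ride over a rim. Walls 3 mm, closed end 4; inside 82 x 42. Origin: centre of underside. Closed end towards the medium one's mouth; too wide to grip. Home: stands 4 mm out of the medium one's mouth.
- medium_tub_mouth (a point): centre of the medium tub's open mouth (60 mm from its origin along its -y, 33 mm up); axes as the tub's
- small_tub_mouth (a point): centre of the small tub's open mouth (60 mm from its origin along its -y, 24 mm up); axes as the tub's
- bracket: dark steel bracket fixed to the counter around the closed end of the large tub: a back stop 50 mm high and two low cheeks 30 mm high, 194 mm wide over its feet. Its origin and axes coincide with those of the large tub at the start
- sauce_bottle: yellow sauce bottle with a green cap, 60 mm across, 170 mm tall; a bystander. Origin: centre of its underside
- mug: white ceramic mug, 72 mm across, 85 mm tall, handle at its +y side; a bystander. Origin: centre of its underside
- spice_jar: small amber jar with a black lid, 52 mm across, 100 mm tall; a bystander. Origin: centre of its underside
- steel_bowl: shiny metal bowl, 130 mm across, 55 mm tall; a bystander. Origin: centre of its underside
- spoon: spoon lying flat on the counter, along its own x axis; a bystander. Origin: underside of its middle
- dip_pot: blue ceramic dip pot, 68 mm across, 45 mm tall; a bystander. Origin: centre of its underside
Things that resemble listed ones, but are neither listed nor needed, are in the scene too. Leave any pink look-alike of the small_tub alone.

How it is judged:
By the outcome, as a careful person would: the job done as asked, in the order asked, and still so for the second after the job is handed in, with the robot touching nothing.
It also fails if it takes over 72 s, if anything falls off the work surface, if the arm or the gripper's body presses on something with over 40 N, if the wrist force passes 120 N, or if a joint passes its speed limit or range.

ROBOT

A 6-joint arm with a two-finger parallel gripper is mounted at the origin on the work surface. World frame = base frame: x ahead of the robot, y to its left, z up, the work surface at z = 0. Lengths are in m, angles in rad, forces in N, time in s.
With the tool pointing down it reaches from about 0.25 to 0.725 m from the base axis. Payload 4 kg.
Tool frame: the origin (TCP) lies midway between the tips of the shut fingers; the grasp point (between the pads) lies 19 mm behind it; z points along the fingers, x is the direction in which the jaws open and shut, and the axes are right-handed (so a half turn about z gives the same grasp; the last joint's range is limited). The gripper opens to 85 mm and grips with 20 to 120 N. Pads are 22 mm wide; open, the fingers measure 114 mm over their backs; the gripper's body (76 mm by 85 mm) begins 54 mm behind the grasp point. The pads swing forward as they close: fully open they stand 13 mm farther back than shut.
Start: joints at [1.169, 0.241, 0.005, 1.335, 0, 1.571], TCP at [0.196, 0.46, 0.231] pointing down, gripper open.
Joint ranges: [-2.72, 2.72], [-1.05, 1.87], [-1.09, 1.28], [-1.99, 2.15], [-1.42, 1.44], [-3.14, 3.14]. Speed limits (rad/s): [2.79, 2.79, 3.14, 3.14, 3.14, 3.14].

INTERFACE

Orientations are given as a unit quaternion [x, y, z, w].
In Python, from workcell import telemetry, camera, get_calibration, bot gives the robot as it stands.
- The arm moves only by the tool step_arm, never from a script. Its argument "increments" is a list of rows, each an object with "slide": the shift along the tool's x, y, z in m, a list of three; "turn": the turn, a rotation vector about the tool's x, y, z in rad, a list of three; "grip": the closure, from -1 (fully open) to 1 (shut), so that 0 is half open. A call has 1 to 12 rows; each row shifts and turns the commanded pose from where the row before left it, along the tool's axes as they then stand; what a row does not reach is not made up. A row lasts 1/12 s, in which the tool goes at most 41.7 mm and 7.16 degrees, less where a joint would pass 70% of its speed; a pose out of reach is approached as far as the arm can. A call is refused whole if a number of a shift passes 0.0417 or a number of a turn 0.125, either way. A call with a gripper value outside its range is refused whole. The fingers move at their own pace and stop on an object; the grip force is fixed at half the most. Time passes only in rows, so rows that do not move let the fingers close. It gives the time, the measured TCP pose, the force and the opening at its end, in the units of the state.
- telemetry.get_obs(): the state, without advancing time (a new reading comes with each control period).
- camera(name): name is "side" or "top"; returns (picture, depth): 420x560x3 uint8, red, green, blue; 420x560 float32, m along the optical axis (not along the pixel's ray), 0 where there is no reading.
- get_calibration(name): a dict with "K" (3x3 intrinsics, pixels), "extrinsics" (4x4, takes a point from camera to world coordinates). Camera axes: x right, y down, z forward; pixel columns grow to the right and rows downward; lengths in m; the calibration is good to about 2 mm. A picture is of the moment at which its call begins. get_calibration takes no time and is no camera call.
- bot.job_done(): hands the job in, once; it reports no verdict.
The state is a dict: "clock": time; "joint_pos": joint angles; "joint_vel": joint speeds; "tau": joint torques, N m; "eef_pos": TCP position; "tool_rot": TCP orientation; "ft_force": force on the tool from outside, world axes, zero at the start; "ft_torque": the same for the moment, N m; "grip_width": finger opening in m.
Only numpy, scipy, OpenCV 4.12 (cv2) and the standard library are available. Lean on these libraries where they do the work, as an engineer would, in place of code of your own. Each camera call takes 0.05 s, during which the arm holds its last target. There are 200 camera calls.

## Working session

There is one attempt and no reset: what is moved stays moved. The work goes in short steps, Python scripts to look and compute and a tool call to move; the robot and the scene stay as the last step left them, time stands still between calls to the robot, and variables do not carry over. Pictures are saved under pics/ and viewed, about 8 in all and at most 12, crops included, and the job is handed in when it is done.

Besides the shell and the picture viewer there is one more tool, called as a command line: name --argument value ..., lists and objects as JSON in quotes. step_arm: Moves the arm, as the interface text tells. Its arguments: {"type":"object","properties":{"increments":{"type":"array","items":{"type":"object","properties":{"slide":{"type":"array","items":{"type":"number"}},"turn":{"type":"array","items":{"type":"number"}},"grip":{"type":"number"}}}}},"required":["increments"]}

```bash
mkdir -p pics; cat > h.py <<'E'
from workcell import telemetry, camera, get_calibration, bot
import numpy as np, cv2
def shot(n,tag):
    p,d=camera(n); np.savez(f'pics/{tag}.npz',p=p,d=d); cv2.imwrite(f'pics/{tag}.png',p[:,:,::-1]); return p,d
def cloud(n,d):
    c=get_calibration(n);K=c['K'];E=np.array(c['extrinsics'])
    v,u=np.indices(d.shape)
    P=np.stack([(u-K[0][2])/K[0][0]*d,(v-K[1][2])/K[1][1]*d,d],-1)
    return P@E[:3,:3].T+E[:3,3]
E
python3 - <<'E'
from h import *
a,_=shot('top','t0');b,_=shot('side','s0')
for n in('top','side'):
    E=np.array(get_calibration(n)['extrinsics']);print(n,E.round(3).tolist())
print(telemetry.get_obs())
E
```

```text
top [[-0.022, -0.991, 0.13, 0.38], [-1.0, 0.025, 0.018, -0.141], [-0.021, -0.13, -0.991, 1.336], [0.0, 0.0, 0.0, 1.0]]
side [[0.809, -0.363, 0.462, -0.144], [-0.588, -0.482, 0.65, -1.088], [-0.013, -0.797, -0.603, 0.968], [0.0, 0.0, 0.0, 1.0]]
{'clock': 0.1, 'joint_pos': array([1.16900347e+00, 2.41317808e-01, 3.84514892e-03, 1.33516651e+00,
       3.52861914e-05, 1.57082811e+00]), 'joint_vel': array([-0.0002749 , -0.00265272,  0.00170107,  0.00092404,  0.0014538 ,
       -0.00154253]), 'tau': array([-3.95336228e-04, -3.73137903e+01,  2.53009826e+01,  1.08766230e-02,
        1.48576394e-06,  2.07060353e-06]), 'eef_pos': array([0.19530617, 0.45967063, 0.23050659]), 'tool_rot': array([ 8.33995548e-01,  5.51770402e-01, -7.78180517e-04,  4.93723493e-04]), 'ft_force': array([-0.89523975, -0.20260914, -0.13443931]), 'ft_torque': array([-0.00346416,  0.0434105 , -0.00493525]), 'grip_width': 0.08560491425712125}
```

View pics/t0.png

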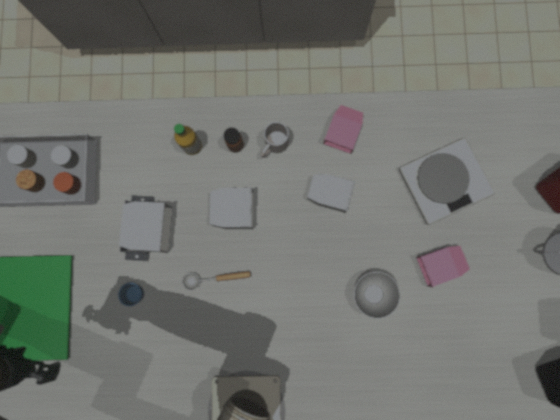

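View pics/s0.png

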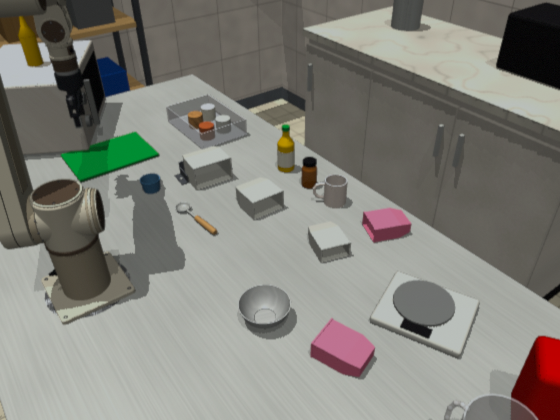

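Top view: large tub in its bracket at (145,225), medium at (231,208), small at (330,191), all with mouths to the right (-y). Pink look-alikes are at (344,130) and (442,265). The spoon (215,278) and dip pot (131,294) lie on the robot's side of the row.

```bash
cat >> h.py <<'E'
def tubs(d,verbose=1):
    P=cloud('top',d); out={}
    for n,H,W,(u0,u1,v0,v1) in (('large',.084,.136,(110,175,190,262)),('medium',.066,.112,(176,275,170,240)),('small',.048,.088,(280,365,160,225))):
        Q=P[v0:v1,u0:u1].reshape(-1,3); Q=Q[Q[:,2]>0.3*H]
        T=Q[abs(Q[:,2]-H)<.006]
        r=cv2.minAreaRect((Q[:,:2]*1000).astype(np.float32)); t=cv2.minAreaRect((T[:,:2]*1000).astype(np.float32))
        print(n,len(Q),'all',np.round(r[0],1),np.round(r[1],1),round(r[2],1),'top',np.round(t[0],1),np.round(t[1],1),round(t[2],1),'z',np.median(T[:,2]).round(4))
E
python3 - <<'E'
from h import *
z=np.load('pics/t0.npz');tubs(z['d'])
P=cloud('top',z['d'])
for n,(u,v) in dict(bottle=(186,138),jar=(233,138),mug=(277,135),bowl=(376,293),spoonhead=(192,281),spoonend=(249,274),dip=(131,294),pink1=(344,130),pink2=(442,265),br1=(139,200),br2=(137,256)).items(): print(n,P[v,u].round(3))
p=z['p'][140:300,90:380]
cv2.imwrite('pics/c0.png',cv2.resize(p[:,:,::-1],None,fx=2.7,fy=2.7,interpolation=cv2.INTER_CUBIC))
E
```

```text
large 2093 all [493.6  99.6] [510.4 151.8] 81.3 top [524.1 278.6] [117.9 138.2] 84.9 z 0.084
medium 1690 all [491.6  -7. ] [314.1 152. ] 24.5 top [571.  31.] [119.  112.8] 88.6 z 0.066
small 1317 all [ 513.2 -226. ] [119.9 303.1] 73.7 top [ 615.7 -256.1] [119.6  89.5] 73.7 z 0.0482
bottle [0.76  0.145 0.125]
jar [0.763 0.018 0.101]
mug [ 0.798 -0.104  0.008]
bowl [ 0.319 -0.381  0.   ]
spoonhead [0.365 0.153 0.009]
spoonend [ 0.382 -0.015  0.021]
dip [0.332 0.332 0.006]
pink1 [ 0.794 -0.302  0.049]
pink2 [ 0.395 -0.559  0.054]
br1 [0.609 0.314 0.006]
br2 [0.442 0.317 0.005]
```

View pics/c0.png

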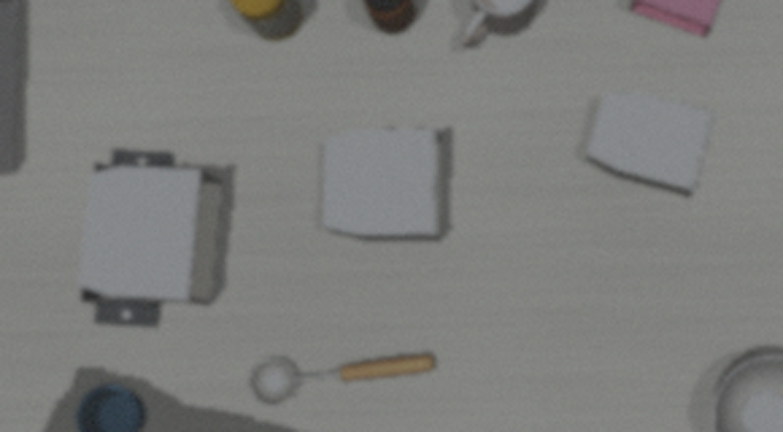

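```bash
cat >> h.py <<'E'
from scipy.optimize import least_squares
def fit(d,n,box,H,W,L=.12,tol=.003):
    """pose from top plate: mouth edge and the two parallel side edges (box x0,x1,y0,y1)"""
    P=cloud('top',d).reshape(-1,3); x0,x1,y0,y1=box
    T=P[(abs(P[:,2]-H)<tol)&(P[:,0]>x0)&(P[:,0]<x1)&(P[:,1]>y0)&(P[:,1]<y1)][:,:2]
    c=T.mean(0); yaw=0.
    for _ in range(8):
        R=np.array([[np.cos(yaw),-np.sin(yaw)],[np.sin(yaw),np.cos(yaw)]]); q=(T-c)@R
        lo=q[:,1].min(); e=[]
        b=np.arange(lo+.008,lo+.078,.006)
        for a in b:
            s=q[(q[:,1]>=a)&(q[:,1]<a+.006),0]; e.append((a+.003,s.min(),s.max()))
        e=np.array(e); k1,k2=np.polyfit(e[:,0],e[:,1],1)[0],np.polyfit(e[:,0],e[:,2],1)[0]
        yaw-=np.arctan((k1+k2)/2)*.7
    mx=(np.median(e[:,1])+np.median(e[:,2]))/2; w=np.median(e[:,2]-e[:,1])
    xs=np.arange(mx-w/2+.01,mx+w/2-.01,.006); m=np.array([q[abs(q[:,0]-a)<.003,1].min() for a in xs]); km=np.polyfit(xs,m,1)[0]
    mouth=R@[mx,np.median(m)]+c; cen=R@[mx,np.median(m)+L/2]+c
    print(n,'mouth',mouth.round(4),'centre',cen.round(4),'yaw',np.degrees(yaw).round(1),'sides',np.degrees([k1,k2]).round(1),'mouthslope',np.degrees(km).round(1),'w',w.round(4),len(T))
    return cen,yaw
E
python3 - <<'E'
from h import *
d=np.load('pics/t0.npz')['d']
fit(d,'large',(.43,.62,.18,.36),.084,.136)
fit(d,'medium',(.48,.66,-.06,.12),.066,.112)
fit(d,'small',(.54,.70,-.35,-.17),.048,.088)
from scipy.spatial.transform import Rotation as R
print(R.from_quat(telemetry.get_obs()['tool_rot']).as_matrix().round(3))
E
```

```text
large mouth [0.5179 0.2219] centre [0.5239 0.2816] yaw -5.7 sides [ 1.3 -1.3] mouthslope 1.4 w 0.133 1277
medium mouth [ 0.5705 -0.0276] centre [0.572  0.0324] yaw -1.4 sides [ 0. -0.] mouthslope 0.0 w 0.1091 1025
small mouth [ 0.5988 -0.312 ] centre [ 0.6158 -0.2545] yaw -16.4 sides [-0.8  0.8] mouthslope 1.1 w 0.0855 773
[[ 0.391  0.92  -0.001]
 [ 0.92  -0.391 -0.002]
 [-0.002 -0.    -1.   ]]
```

step_arm --increments '[{"turn": [0, 0, -0.1], "grip": 0}, {"turn": [0, 0, -0.1], "grip": 0}, {"turn": [0, 0, -0.1], "grip": 0}, {"slide": [-0.02, 0.0255, 0], "grip": 0}, {"slide": [-0.02, 0.0255, 0], "grip": 0}, {"slide": [-0.02, 0.0255, 0], "grip": 0}, {"slide": [-0.02, 0.0255, 0], "grip": 0}, {"slide": [-0.02, 0.0255, 0], "grip": 0}, {"slide": [-0.02, 0.0255, 0], "grip": 0}, {"slide": [-0.02, 0.0255, 0], "grip": 0}, {"slide": [-0.02, 0.0255, 0], "grip": 0}, {"slide": [-0.02, 0.0255, 0], "grip": 0}]'

```text
schema error: expected keys slide, turn, grip
```

step_arm --increments '[{"slide": [-0.02, 0.0255, 0], "grip": 0}, {"slide": [-0.02, 0.0255, 0], "grip": 0}, {"slide": [-0.02, 0.0255, 0], "grip": 0}, {"slide": [-0.02, 0.0255, 0], "grip": 0}, {"slide": [-0.02, 0.0255, 0], "grip": 0}, {"slide": [-0.02, 0.0255, 0], "grip": 0}, {"slide": [-0.02, 0.0255, 0], "grip": 0}, {"slide": [-0.02, 0.0255, 0], "grip": 0}, {"slide": [-0.02, 0.0255, 0], "grip": 0}, {"slide": [-0.02, 0.0255, 0], "grip": 0}, {"slide": [-0.02, 0.0255, 0], "grip": 0}, {"slide": [0, 0, 0], "grip": 0}]'

```text
schema error: expected keys slide, turn, grip
```

```bash
cat >> h.py <<'E'
from scipy.spatial.transform import Rotation as Ro
def go(x,y,z,axdeg):
    """tool-frame deltas to reach world x,y,z with tool x at angle axdeg, tool down (slide given in the FINAL orientation)"""
    o=telemetry.get_obs(); R0=Ro.from_quat(o['tool_rot']); a=np.radians(axdeg)
    R1=Ro.from_matrix(np.array([[np.cos(a),np.sin(a),0],[np.sin(a),-np.cos(a),0],[0,0,-1]]))
    print('t',round(o['clock'],2),'pos',o['eef_pos'].round(4),'ang',np.degrees(np.arctan2(*R0.as_matrix()[[1,0],0])).round(2),'F',o['ft_force'].round(1),'w',o['grip_width'].round(4),
     'slide',R1.inv().apply(np.array([x,y,z])-o['eef_pos']).round(4),'turn',(R0.inv()*R1).as_rotvec().round(4))
E
python3 - <<'E'
from h import *
go(.6646,.0092,.012,84.3)
E
```

```text
Traceback (most recent call last):
  File "h.py", line 41, in go
    print('t',round(o['clock'],2),'pos',o['eef_pos'].round(4),'ang',np.degrees(np.arctan2(*R0.as_matrix()[[1,0],0])).round(2),'F',o['ft_force'].round(1),'w',o['grip_width'].round(4),
                                                                                                                                                             ^^^^^^^^^^^^^^^^^^^^^
AttributeError: 'float' object has no attribute 'round'
```

All keys are required in each row.

step_arm --increments '[{"slide": [0, 0, 0], "turn": [0, 0, -0.1], "grip": 0}, {"slide": [0, 0, 0], "turn": [0, 0, -0.1], "grip": 0}, {"slide": [0, 0, 0], "turn": [0, 0, -0.1], "grip": 0}, {"slide": [-0.02, 0.0255, 0], "turn": [0, 0, 0], "grip": 0}, {"slide": [-0.02, 0.0255, 0], "turn": [0, 0, 0], "grip": 0}, {"slide": [-0.02, 0.0255, 0], "turn": [0, 0, 0], "grip": 0}, {"slide": [-0.02, 0.0255, 0], "turn": [0, 0, 0], "grip": 0}, {"slide": [-0.02, 0.0255, 0], "turn": [0, 0, 0], "grip": 0}, {"slide": [-0.02, 0.0255, 0], "turn": [0, 0, 0], "grip": 0}, {"slide": [-0.02, 0.0255, 0], "turn": [0, 0, 0], "grip": 0}, {"slide": [-0.02, 0.0255, 0], "turn": [0, 0, 0], "grip": 0}, {"slide": [-0.02, 0.0255, 0], "turn": [0, 0, 0], "grip": 0}]'

```text
clock: 1.1
eef_pos: [0.4062, 0.2563, 0.2309]
tool_rot: [0.742, 0.67, -0.0, -0.0]
ft_force: [-0.8, 0.3, -0.0]
grip_width: 0.0427
```

step_arm --increments '[{"slide": [-0.02, 0.0255, 0], "turn": [0, 0, 0], "grip": 0}, {"slide": [-0.02, 0.0255, 0], "turn": [0, 0, 0], "grip": 0}, {"slide": [-0.02, 0.0255, 0], "turn": [0, 0, 0], "grip": 0}, {"slide": [-0.02, 0.0255, 0], "turn": [0, 0, 0], "grip": 0}, {"slide": [-0.02, 0.0255, 0], "turn": [0, 0, 0], "grip": 0}, {"slide": [-0.02, 0.0255, 0], "turn": [0, 0, 0], "grip": 0}, {"slide": [-0.02, 0.0255, 0], "turn": [0, 0, 0], "grip": 0}, {"slide": [-0.02, 0.0255, 0], "turn": [0, 0, 0], "grip": 0}, {"slide": [-0.02, 0.0255, 0], "turn": [0, 0, 0], "grip": 0}, {"slide": [-0.02, 0.0255, 0], "turn": [0, 0, 0], "grip": 0}, {"slide": [-0.02, 0.0255, 0], "turn": [0, 0, 0], "grip": 0}, {"slide": [0, 0, 0], "turn": [0, 0, 0], "grip": 0}]'

```text
clock: 2.1
eef_pos: [0.6649, 0.0055, 0.2283]
tool_rot: [0.744, 0.668, -0.001, 0.0]
ft_force: [-2.2, 0.4, -0.7]
grip_width: 0.0425
```

```bash
sed -i "s/o\['grip_width'\].round(4)/round(float(o['grip_width']),4)/" h.py
python3 - <<'E'
from h import *
go(.6646,.0092,.012,84.3)
E
```

```text
t 2.1 pos [0.6649 0.0055 0.2283] ang 83.86 F [-2.2  0.4 -0.7] w 0.0425 slide [ 0.0036 -0.0007  0.2163] turn [-0.0012  0.0022 -0.0078]
```

step_arm --increments '[{"slide": [0.0005, 0, 0.031], "turn": [0, 0, -0.008], "grip": 0}, {"slide": [0.0005, 0, 0.031], "turn": [0, 0, 0], "grip": 0}, {"slide": [0.0005, 0, 0.031], "turn": [0, 0, 0], "grip": 0}, {"slide": [0.0005, 0, 0.031], "turn": [0, 0, 0], "grip": 0}, {"slide": [0.0005, 0, 0.031], "turn": [0, 0, 0], "grip": 0}, {"slide": [0.0005, 0, 0.031], "turn": [0, 0, 0], "grip": 0}, {"slide": [0.0005, 0, 0.03], "turn": [0, 0, 0], "grip": 0}, {"slide": [0, 0, 0], "turn": [0, 0, 0], "grip": 0}, {"slide": [0, -0.01, 0], "turn": [0, 0, 0], "grip": 0}, {"slide": [0, -0.01, 0], "turn": [0, 0, 0], "grip": 0}, {"slide": [0, -0.008, 0], "turn": [0, 0, 0], "grip": 0}, {"slide": [0, -0.007, 0], "turn": [0, 0, 0], "grip": 0}]'

```text
clock: 3.1
eef_pos: [0.6281, 0.0174, 0.0169]
tool_rot: [0.739, 0.673, 0.001, 0.001]
ft_force: [0.8, -0.8, -0.0]
grip_width: 0.0427
```

step_arm --increments '[{"slide": [0, -0.007, 0], "turn": [0, 0, 0], "grip": 0}, {"slide": [0, -0.007, 0], "turn": [0, 0, 0], "grip": 0}, {"slide": [0, -0.007, 0], "turn": [0, 0, 0], "grip": 0}, {"slide": [0, -0.007, 0], "turn": [0, 0, 0], "grip": 0}, {"slide": [0, -0.007, 0], "turn": [0, 0, 0], "grip": 0}, {"slide": [0, -0.007, 0], "turn": [0, 0, 0], "grip": 0}, {"slide": [0, -0.007, 0], "turn": [0, 0, 0], "grip": 0}, {"slide": [0, -0.007, 0], "turn": [0, 0, 0], "grip": 0}, {"slide": [0, -0.006, 0], "turn": [0, 0, 0], "grip": 0}, {"slide": [0, -0.003, 0], "turn": [0, 0, 0], "grip": 0}, {"slide": [0, 0, 0], "turn": [0, 0, 0], "grip": 0}]'

```text
clock: 4.02
eef_pos: [0.5616, 0.0233, 0.0151]
tool_rot: [0.739, 0.673, -0.001, -0.001]
ft_force: [-1.2, -0.3, -0.1]
grip_width: 0.0428
```

```bash
python3 - <<'E'
from h import *
p,d=shot('top','t1'); go(.5651,.0191,.012,84.3)
try: fit(d,'medium',(.40,.563,-.06,.13),.066,.112)
except Exception as e: print(e)
s,_=shot('side','s1')
cv2.imwrite('pics/c1.png',np.vstack([cv2.resize(p[120:290,90:390],None,fx=1.75,fy=1.75),cv2.resize(s[100:270,120:420],None,fx=1.75,fy=1.75)])[:,:,::-1])
E
```

```text
t 4.07 pos [0.5622 0.0233 0.0151] ang 84.63 F [ 1.   0.4 -1.2] w 0.0429 slide [-0.0039  0.0033  0.0031] turn [-0.0012  0.0001  0.0058]
zero-size array to reduction operation minimum which has no identity
```

View pics/c1.png

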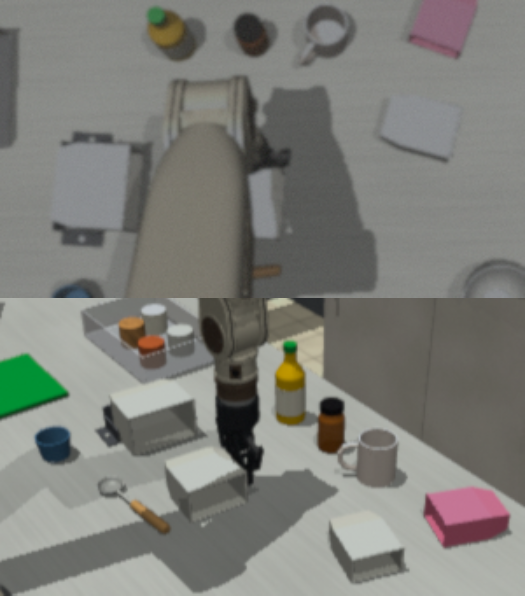

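step_arm --increments '[{"slide": [0, 0.015, 0], "turn": [0, 0, 0], "grip": 0}, {"slide": [0, 0.015, -0.01], "turn": [0, 0, 0], "grip": 0}, {"slide": [0, 0, -0.035], "turn": [0, 0, 0], "grip": 0}, {"slide": [0, 0, -0.035], "turn": [0, 0, 0.12], "grip": -1}, {"slide": [0, 0, -0.035], "turn": [0, 0, 0.12], "grip": -1}, {"slide": [0, 0, -0.035], "turn": [0, 0, 0.12], "grip": -1}, {"slide": [0, 0, 0], "turn": [0, 0, 0.12], "grip": -1}, {"slide": [0, 0, 0], "turn": [0, 0, 0.12], "grip": -1}, {"slide": [0, 0, 0], "turn": [0, 0, 0.12], "grip": -1}, {"slide": [0, 0, 0], "turn": [0, 0, 0.12], "grip": -1}, {"slide": [0, 0, 0], "turn": [0, 0, 0.12], "grip": -1}, {"slide": [0, 0, 0], "turn": [0, 0, 0.12], "grip": -1}]'

```text
clock: 5.12
eef_pos: [0.5929, 0.0205, 0.165]
tool_rot: [0.981, 0.194, -0.0, -0.0]
ft_force: [-0.7, 0.3, 0.1]
grip_width: 0.0852
```

step_arm --increments '[{"slide": [0, 0, 0], "turn": [0, 0, 0.12], "grip": -1}, {"slide": [0, 0, 0], "turn": [0, 0, 0.12], "grip": -1}, {"slide": [0, 0, 0], "turn": [0, 0, 0.12], "grip": -1}, {"slide": [0, 0, 0], "turn": [0, 0, 0.12], "grip": -1}, {"slide": [-0.018, 0.032, 0], "turn": [0, 0, 0], "grip": -1}, {"slide": [-0.018, 0.032, 0], "turn": [0, 0, 0], "grip": -1}, {"slide": [-0.018, 0.032, 0], "turn": [0, 0, 0], "grip": -1}, {"slide": [-0.018, 0.032, 0], "turn": [0, 0, 0], "grip": -1}, {"slide": [-0.018, 0.032, 0], "turn": [0, 0, 0], "grip": -1}, {"slide": [0, 0, 0], "turn": [0, 0, 0], "grip": -1}]'

```text
clock: 5.95
eef_pos: [0.4862, -0.1358, 0.1652]
tool_rot: [0.999, -0.045, -0.001, 0.001]
ft_force: [-0.2, 0.4, -0.8]
grip_width: 0.0853
```

```bash
python3 - <<'E'
from h import *
p,d=shot('top','t2'); go(.4898,-.0617,.02,-5.7)
fit(d,'large',(.43,.62,.18,.36),.084,.136)
fit(d,'medium',(.41,.60,-.04,.13),.066,.112)
E
```

```text
t 6.0 pos [ 0.4882 -0.1339  0.1653] ang -5.06 F [ 0.2  0.5 -1.1] w 0.0855 slide [-0.0055 -0.072   0.1453] turn [0.0001 0.001  0.0111]
large mouth [0.519  0.2218] centre [0.5236 0.2816] yaw -4.4 sides [-0.5  0.5] mouthslope 0.9 w 0.1329 1294
medium mouth [ 0.4885 -0.0199] centre [0.4934 0.0399] yaw -4.7 sides [-0.8  0.9] mouthslope -1.7 w 0.1104 1044
```

step_arm --increments '[{"slide": [-0.002, -0.014, 0.02], "turn": [0, 0, 0], "grip": -1}, {"slide": [-0.002, -0.015, 0.031], "turn": [0, 0, 0], "grip": -1}, {"slide": [-0.002, -0.015, 0.031], "turn": [0, 0, 0], "grip": -1}, {"slide": [-0.002, -0.015, 0.031], "turn": [0, 0, 0], "grip": -1}, {"slide": [-0.002, -0.015, 0.03], "turn": [0, 0, 0], "grip": -1}, {"slide": [0, 0, 0], "turn": [0, 0, 0], "grip": -1}, {"slide": [0.0004, -0.01, 0], "turn": [0, 0, 0], "grip": -1}, {"slide": [0.0004, -0.01, 0], "turn": [0, 0, 0], "grip": -1}, {"slide": [0.0004, -0.01, 0], "turn": [0, 0, 0], "grip": -1}, {"slide": [0.0004, -0.01, 0], "turn": [0, 0, 0], "grip": -1}, {"slide": [0.0004, -0.01, 0], "turn": [0, 0, 0], "grip": -1}, {"slide": [0.0004, -0.01, 0], "turn": [0, 0, 0], "grip": -1}]'

```text
clock: 7.0
eef_pos: [0.4946, 0.0034, 0.0235]
tool_rot: [0.999, -0.042, 0.001, 0.0]
ft_force: [-0.6, -1.0, -1.0]
grip_width: 0.085
```

step_arm --increments '[{"slide": [0.0004, -0.01, 0], "turn": [0, 0, 0], "grip": -1}, {"slide": [0.0004, -0.01, 0], "turn": [0, 0, 0], "grip": -1}, {"slide": [0.0004, -0.01, 0], "turn": [0, 0, 0], "grip": -1}, {"slide": [0.0004, -0.01, 0], "turn": [0, 0, 0], "grip": -1}, {"slide": [0.0004, -0.01, 0], "turn": [0, 0, 0], "grip": -1}, {"slide": [0.0004, -0.01, 0], "turn": [0, 0, 0], "grip": -1}, {"slide": [0.0004, -0.01, 0], "turn": [0, 0, 0], "grip": -1}, {"slide": [0, 0, 0], "turn": [0, 0, 0], "grip": -1}]'

```text
clock: 7.67
eef_pos: [0.5024, 0.0744, 0.0223]
tool_rot: [0.999, -0.04, 0.0, -0.001]
ft_force: [0.2, -0.9, -0.3]
grip_width: 0.0856
```

```bash
python3 - <<'E'
from h import *
p,d=shot('top','t3');s,_=shot('side','s3'); go(.5171,.2068,.022,-5)
cv2.imwrite('pics/c3.png',np.vstack([cv2.resize(p[120:290,90:390],None,fx=1.75,fy=1.75),cv2.resize(s[120:250,130:330],None,fx=2.625,fy=2.625)])[:,:,::-1])
E
```

```text
t 7.77 pos [0.502  0.0729 0.0221] ang -4.69 F [-0.6 -0.1 -0.6] w 0.0854 slide [ 3.400e-03 -1.347e-01  1.000e-04] turn [-0.0003  0.0003  0.0054]
```

View pics/c3.png

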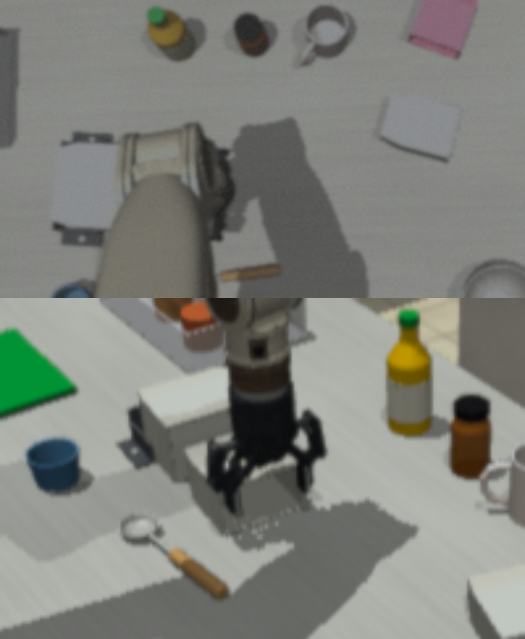

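step_arm --increments '[{"slide": [0.0003, -0.01, 0], "turn": [0, 0, 0], "grip": -1}, {"slide": [0.0003, -0.01, 0], "turn": [0, 0, 0], "grip": -1}, {"slide": [0.0003, -0.01, 0], "turn": [0, 0, 0], "grip": -1}, {"slide": [0.0003, -0.01, 0], "turn": [0, 0, 0], "grip": -1}, {"slide": [0.0003, -0.01, 0], "turn": [0, 0, 0], "grip": -1}, {"slide": [0.0003, -0.01, 0], "turn": [0, 0, 0], "grip": -1}]'

```text
clock: 8.27
eef_pos: [0.5089, 0.1311, 0.0226]
tool_rot: [0.999, -0.042, 0.0, 0.002]
ft_force: [-1.9, -4.0, 1.1]
grip_width: 0.0857
```

step_arm --increments '[{"slide": [0.0003, -0.01, 0], "turn": [0, 0, 0], "grip": -1}, {"slide": [0.0003, -0.01, 0], "turn": [0, 0, 0], "grip": -1}, {"slide": [0.0003, -0.01, 0], "turn": [0, 0, 0], "grip": -1}, {"slide": [0.0003, -0.01, 0], "turn": [0, 0, 0], "grip": -1}, {"slide": [0.0003, -0.01, 0], "turn": [0, 0, 0], "grip": -1}]'

```text
clock: 8.68
eef_pos: [0.5144, 0.1828, 0.0222]
tool_rot: [0.999, -0.041, -0.0, -0.0]
ft_force: [-0.9, -0.7, 0.1]
grip_width: 0.0853
```

```bash
python3 - <<'E'
from h import *
go(.5171,.2068,.022,-5)
E
```

```text
t 8.68 pos [0.5144 0.1828 0.0222] ang -4.73 F [-0.9 -0.7  0.1] w 0.0853 slide [ 0.0006 -0.0241  0.0002] turn [-0.0002  0.0002  0.0047]
```

step_arm --increments '[{"slide": [0, -0.006, 0], "turn": [0, 0, 0], "grip": -1}, {"slide": [0, -0.006, 0], "turn": [0, 0, 0], "grip": -1}, {"slide": [0, -0.006, 0], "turn": [0, 0, 0], "grip": -1}, {"slide": [0, -0.003, 0], "turn": [0, 0, 0], "grip": -1}, {"slide": [0, -0.002, 0], "turn": [0, 0, 0], "grip": -1}]'

```text
clock: 9.1
eef_pos: [0.5163, 0.2048, 0.0223]
tool_rot: [0.999, -0.041, -0.0, 0.0]
ft_force: [0.3, 0.0, 0.3]
grip_width: 0.0853
```

step_arm --increments '[{"slide": [0, -0.002, 0], "turn": [0, 0, 0], "grip": -1}, {"slide": [0, 0, 0], "turn": [0, 0, 0], "grip": -1}]'

```text
clock: 9.27
eef_pos: [0.5166, 0.2066, 0.0223]
tool_rot: [0.999, -0.042, -0.0, -0.0]
ft_force: [0.1, 0.6, 0.1]
grip_width: 0.0857
```

```bash
python3 - <<'E'
from h import *
p,d=shot('top','t4');s,_=shot('side','s4'); go(.5171,.2068,.022,-5)
cv2.imwrite('pics/c4.png',cv2.resize(s[110:230,150:300],None,fx=4,fy=4,interpolation=2)[:,:,::-1])
E
```

```text
t 9.37 pos [0.5165 0.2064 0.0223] ang -4.77 F [-0.1  0.  -0.3] w 0.0852 slide [ 0.0005 -0.0004  0.0003] turn [-0.0003  0.0001  0.0041]
```

View pics/c4.png

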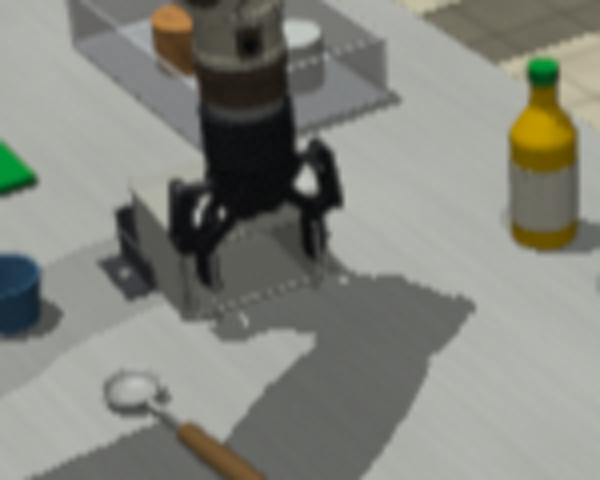

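step_arm --increments '[{"slide": [0, -0.0015, 0], "turn": [0, 0, 0], "grip": -1}, {"slide": [0, -0.0015, 0], "turn": [0, 0, 0], "grip": -1}]'

```text
clock: 9.53
eef_pos: [0.5168, 0.2091, 0.0223]
tool_rot: [0.999, -0.042, -0.0, 0.0]
ft_force: [-0.1, -0.5, 0.7]
grip_width: 0.0855
```

step_arm --increments '[{"slide": [0, -0.0015, 0], "turn": [0, 0, 0], "grip": -1}]'

```text
clock: 9.62
eef_pos: [0.5168, 0.2094, 0.0223]
tool_rot: [0.999, -0.042, -0.0, 0.002]
ft_force: [-0.1, -9.3, 2.6]
grip_width: 0.0858
```

step_arm --increments '[{"slide": [0, -0.0015, 0], "turn": [0, 0, 0], "grip": -1}]'

```text
clock: 9.7
eef_pos: [0.5167, 0.2094, 0.0222]
tool_rot: [0.999, -0.042, -0.0, 0.003]
ft_force: [-1.2, -12.9, 3.9]
grip_width: 0.0855
```

step_arm --increments '[{"slide": [0, 0.025, 0], "turn": [0, 0, 0], "grip": -1}, {"slide": [0, 0.025, 0], "turn": [0, 0, 0], "grip": -1}, {"slide": [0.008, 0.0318, -0.025], "turn": [0, 0, 0], "grip": -0.2}, {"slide": [0.008, 0.0318, -0.025], "turn": [0, 0, 0], "grip": -0.2}, {"slide": [0.008, 0.0318, -0.025], "turn": [0, 0, 0], "grip": -0.2}, {"slide": [0.008, 0.0318, -0.025], "turn": [0, 0, 0], "grip": -0.2}, {"slide": [0.008, 0.0318, 0], "turn": [0, 0, 0], "grip": -0.2}, {"slide": [0.008, 0.0318, 0], "turn": [0, 0, 0], "grip": -0.2}, {"slide": [0.008, 0.0318, 0], "turn": [0, 0, 0], "grip": -0.2}, {"slide": [0.008, 0.0318, 0], "turn": [0, 0, 0], "grip": -0.2}, {"slide": [0.008, 0.0318, 0], "turn": [0, 0, 0], "grip": -0.2}, {"slide": [0.008, 0.0318, 0], "turn": [0, 0, 0], "grip": -0.2}]'

```text
clock: 10.7
eef_pos: [0.5665, -0.1624, 0.1225]
tool_rot: [0.999, -0.041, 0.0, -0.0]
ft_force: [0.4, -0.2, 0.4]
grip_width: 0.0512
```

step_arm --increments '[{"slide": [0.008, 0.0318, 0], "turn": [0, 0, 0], "grip": -0.2}, {"slide": [0.008, 0.0318, 0], "turn": [0, 0, 0], "grip": -0.2}, {"slide": [0.008, 0.0318, 0], "turn": [0, 0, 0], "grip": -0.2}, {"slide": [0.008, 0.0318, 0], "turn": [0, 0, 0], "grip": -0.2}, {"slide": [0.008, 0.0318, 0], "turn": [0, 0, 0], "grip": -0.2}, {"slide": [0.008, 0.0318, 0], "turn": [0, 0, -0.03], "grip": -0.2}, {"slide": [0, 0, 0], "turn": [0, 0, 0], "grip": -0.2}]'

```text
clock: 11.28
eef_pos: [0.5982, -0.3614, 0.1212]
tool_rot: [1.0, -0.029, 0.001, 0.001]
ft_force: [-1.1, 0.2, -0.3]
grip_width: 0.0513
```

```bash
python3 - <<'E'
from h import *
p,d=shot('top','t5'); s,_=shot('side','s5'); go(.5965,-.357,.012,-3)
P=cloud('top',d)
fit(d,'small',(.54,.70,-.35,-.17),.048,.088)
fit(d,'large',(.43,.62,.18,.36),.084,.136)
Q=P.reshape(-1,3)
for t in np.arange(-.03,.031,.015):
    m=(abs(Q[:,0]-.518-t)<.006)&(Q[:,1]>.19)&(Q[:,1]<.26)
    q=Q[m]; print(t.round(3),'low y of z>.05',q[q[:,2]>.05,1].min().round(4),'z>.078',q[q[:,2]>.078,1].min().round(4))
cv2.imwrite('pics/c5.png',cv2.resize(np.hstack([p[170:280,90:190],s[130:240,150:250]]),None,fx=4,fy=4,interpolation=2)[:,:,::-1])
E
```

```text
t 11.38 pos [ 0.5979 -0.3563  0.1213] ang -3.19 F [0.1 1.2 0.8] w 0.0513 slide [-0.0013  0.0008  0.1093] turn [-0.0011  0.0005 -0.0033]
small mouth [ 0.5988 -0.3125] centre [ 0.6161 -0.255 ] yaw -16.8 sides [-1.  1.] mouthslope -1.8 w 0.0863 781
large mouth [0.5194 0.2239] centre [0.5238 0.2837] yaw -4.2 sides [-0.5  0.5] mouthslope -0.7 w 0.1338 1279
-0.03 low y of z>.05 0.2198 z>.078 0.2249
-0.015 low y of z>.05 0.2208 z>.078 0.2241
0.0 low y of z>.05 0.2189 z>.078 0.2228
0.015 low y of z>.05 0.2172 z>.078 0.2214
0.03 low y of z>.05 0.2154 z>.078 0.2196
```

View pics/c5.png

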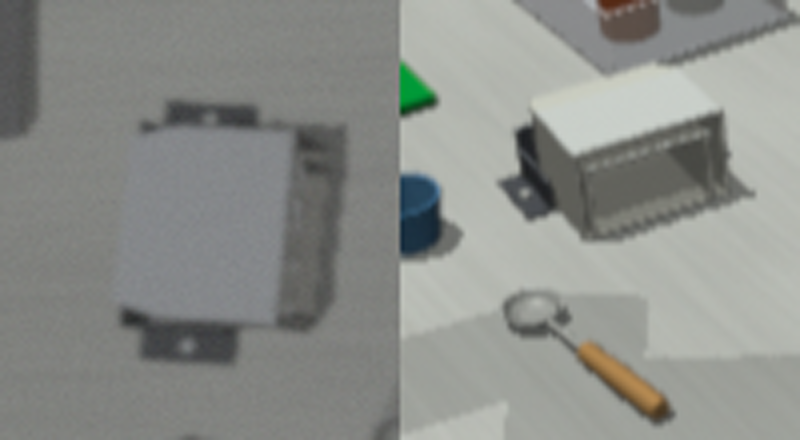

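step_arm --increments '[{"slide": [0, 0, 0.027], "turn": [0, 0, 0], "grip": -0.2}, {"slide": [0, 0, 0.027], "turn": [0, 0, 0], "grip": -0.2}, {"slide": [0, 0, 0.027], "turn": [0, 0, 0], "grip": -0.2}, {"slide": [0, 0, 0.027], "turn": [0, 0, 0], "grip": -0.2}, {"slide": [0, -0.01, 0], "turn": [0, 0, 0], "grip": -0.2}, {"slide": [0, -0.01, 0], "turn": [0, 0, 0], "grip": -0.2}, {"slide": [0, -0.008, 0], "turn": [0, 0, 0], "grip": -0.2}, {"slide": [0, -0.008, 0], "turn": [0, 0, 0], "grip": -0.2}, {"slide": [0, -0.008, 0], "turn": [0, 0, 0], "grip": -0.2}, {"slide": [0, -0.008, 0], "turn": [0, 0, -0.02], "grip": -0.2}, {"slide": [0, -0.008, 0], "turn": [0, 0, -0.03], "grip": -0.2}, {"slide": [0, -0.008, 0], "turn": [0, 0, -0.03], "grip": -0.2}]'

```text
clock: 12.38
eef_pos: [0.6018, -0.2864, 0.0152]
tool_rot: [1.0, 0.015, 0.001, 0.0]
ft_force: [0.2, -0.6, -0.2]
grip_width: 0.0512
```

step_arm --increments '[{"slide": [0, -0.008, 0], "turn": [0, 0, -0.03], "grip": -0.2}, {"slide": [0, -0.008, 0], "turn": [0, 0, -0.03], "grip": -0.2}, {"slide": [0, -0.008, 0], "turn": [0, 0, -0.03], "grip": -0.2}, {"slide": [0, -0.008, 0], "turn": [0, 0, -0.03], "grip": -0.2}, {"slide": [0, -0.008, 0], "turn": [0, 0, -0.03], "grip": -0.2}, {"slide": [0, -0.008, 0], "turn": [0, 0, -0.03], "grip": -0.2}, {"slide": [0, -0.008, 0], "turn": [0, 0, -0.03], "grip": -0.2}, {"slide": [0, -0.008, 0], "turn": [0, 0, -0.03], "grip": -0.2}, {"slide": [0, -0.008, 0], "turn": [0, 0, -0.03], "grip": -0.2}, {"slide": [0, 0, 0], "turn": [0, 0, 0], "grip": -0.2}]'

```text
clock: 13.22
eef_pos: [0.59, -0.2142, 0.0142]
tool_rot: [0.989, 0.15, -0.001, -0.001]
ft_force: [-0.4, -0.2, 0.5]
grip_width: 0.051
```

```bash
python3 - <<'E'
from h import *
p,d=shot('top','t6'); s,_=shot('side','s6'); go(.5965,-.357,.012,18)
try: fit(d,'small',(.50,.70,-.27,-.06),.048,.088)
except Exception as e: print(e)
cv2.imwrite('pics/c6.png',np.vstack([cv2.resize(p[120:290,190:430],None,fx=2,fy=2),cv2.resize(s[130:300,200:440],None,fx=2,fy=2)])[:,:,::-1])
E
```

```text
t 13.32 pos [ 0.5907 -0.2157  0.0144] ang 17.06 F [-0.5 -0.1  0.4] w 0.0513 slide [-0.0381  0.1362  0.0024] turn [-0.0001  0.0002 -0.0164]
small mouth [ 0.6316 -0.1365] centre [ 0.587  -0.0964] yaw 48.5 sides [-11.4  10.1] mouthslope 39.9 w 0.0439 287
```

View pics/c6.png

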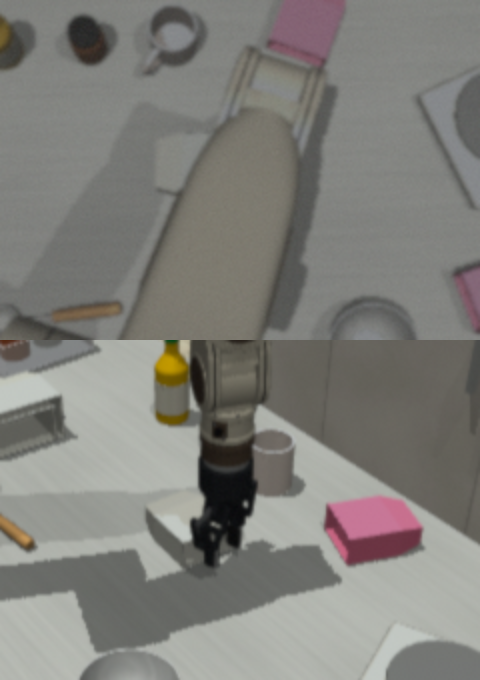

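step_arm --increments '[{"slide": [0, 0.02, 0], "turn": [0, 0, 0], "grip": -0.2}, {"slide": [0, 0.035, -0.01], "turn": [0, 0, 0], "grip": -0.2}, {"slide": [0, 0.035, -0.02], "turn": [0, 0, 0], "grip": -0.2}, {"slide": [-0.01, 0.035, -0.02], "turn": [0, 0, 0], "grip": -0.2}, {"slide": [0, 0, 0], "turn": [0, 0, 0], "grip": -0.2}]'

```text
clock: 13.73
eef_pos: [0.6202, -0.3478, 0.0695]
tool_rot: [0.989, 0.144, 0.004, 0.005]
ft_force: [-0.9, -0.8, 0.9]
grip_width: 0.0509
```

```bash
python3 - <<'E'
from h import *
p,d=shot('top','t7'); go(.5965,-.357,.012,18)
fit(d,'small',(.50,.70,-.24,-.05),.048,.088)
E
```

```text
t 13.78 pos [ 0.6194 -0.3443  0.0674] ang 16.69 F [0.6 0.3 0.1] w 0.0513 slide [-0.0257  0.005   0.0554] turn [ 0.0062 -0.0049 -0.0229]
small mouth [ 0.5838 -0.1909] centre [ 0.5869 -0.131 ] yaw -3.0 sides [ 1.3 -1.3] mouthslope -1.4 w 0.0844 776
```

step_arm --increments '[{"slide": [0.0158, -0.029, -0.025], "turn": [0, 0, 0], "grip": 0}, {"slide": [0.0158, -0.029, -0.025], "turn": [0, 0, 0], "grip": 0}, {"slide": [0.0158, -0.029, -0.025], "turn": [0, 0, 0], "grip": 0}, {"slide": [0.0158, -0.029, 0], "turn": [0, 0, 0], "grip": 0}, {"slide": [0.0158, -0.029, 0], "turn": [0, 0, 0], "grip": 0}, {"slide": [0.0158, -0.029, 0], "turn": [0, 0, 0], "grip": 0}, {"slide": [0, 0, 0], "turn": [0, 0, -0.12], "grip": 0}, {"slide": [0, 0, 0], "turn": [0, 0, -0.12], "grip": 0}, {"slide": [0, 0, 0], "turn": [0, 0, -0.12], "grip": 0}, {"slide": [0, 0, 0], "turn": [0, 0, -0.12], "grip": 0}, {"slide": [0, 0, 0], "turn": [0, 0, -0.12], "grip": 0}, {"slide": [0, 0, 0], "turn": [0, 0, -0.12], "grip": 0}]'

```text
clock: 14.78
eef_pos: [0.6567, -0.1435, 0.1383]
tool_rot: [0.872, 0.49, -0.001, -0.001]
ft_force: [-0.4, 0.5, -0.3]
grip_width: 0.0424
```

step_arm --increments '[{"slide": [0, 0, 0], "turn": [0, 0, -0.12], "grip": 0}, {"slide": [0, 0, 0], "turn": [0, 0, -0.12], "grip": 0}, {"slide": [0, 0, 0], "turn": [0, 0, -0.12], "grip": 0}, {"slide": [0, 0, 0], "turn": [0, 0, -0.12], "grip": 0}, {"slide": [0, 0, 0], "turn": [0, 0, 0], "grip": 0}]'

```text
clock: 15.2
eef_pos: [0.6567, -0.1436, 0.1383]
tool_rot: [0.732, 0.681, -0.0, -0.001]
ft_force: [-0.6, 0.0, 0.5]
grip_width: 0.0426
```

```bash
python3 - <<'E'
from h import *
go(.6606,-.151,.012,85.3)
E
```

```text
t 15.2 pos [ 0.6567 -0.1436  0.1383] ang 85.91 F [-0.6  0.   0.5] w 0.0426 slide [-0.007   0.0044  0.1263] turn [-0.002  -0.0005  0.0106]
```

step_arm --increments '[{"slide": [-0.0035, 0.002, 0.03], "turn": [0, 0, 0.01], "grip": 0}, {"slide": [-0.0035, 0.002, 0.032], "turn": [0, 0, 0], "grip": 0}, {"slide": [0, 0, 0.032], "turn": [0, 0, 0], "grip": 0}, {"slide": [0, 0, 0.032], "turn": [0, 0, 0], "grip": 0}, {"slide": [0, -0.008, 0], "turn": [0, 0, 0], "grip": 0}, {"slide": [0, -0.008, 0], "turn": [0, 0, 0], "grip": 0}, {"slide": [0, -0.007, 0], "turn": [0, 0, 0], "grip": 0}, {"slide": [0, -0.007, 0], "turn": [0, 0, 0], "grip": 0}, {"slide": [0, -0.007, 0], "turn": [0, 0, 0], "grip": 0}, {"slide": [0, -0.007, 0], "turn": [0, 0, 0], "grip": 0}, {"slide": [0, -0.007, 0], "turn": [0, 0, 0], "grip": 0}, {"slide": [0, -0.007, 0], "turn": [0, 0, 0], "grip": 0}]'

```text
clock: 16.2
eef_pos: [0.603, -0.1469, 0.014]
tool_rot: [0.736, 0.677, 0.0, 0.001]
ft_force: [1.6, 0.3, 0.5]
grip_width: 0.0429
```

step_arm --increments '[{"slide": [0, -0.007, 0], "turn": [0, 0, 0], "grip": 0}, {"slide": [0, -0.007, 0], "turn": [0, 0, 0], "grip": 0}, {"slide": [0, -0.007, 0], "turn": [0, 0, 0], "grip": 0}, {"slide": [0, -0.007, 0], "turn": [0, 0, 0], "grip": 0}, {"slide": [0, -0.007, 0], "turn": [0, 0, 0], "grip": 0}, {"slide": [0, -0.007, 0], "turn": [0, 0, 0], "grip": 0}, {"slide": [0, -0.007, 0], "turn": [0, 0, 0], "grip": 0}, {"slide": [0, -0.005, 0], "turn": [0, 0, 0], "grip": 0}, {"slide": [0, -0.004, 0], "turn": [0, 0, 0], "grip": 0}, {"slide": [0, -0.002, 0], "turn": [0, 0, 0], "grip": 0}, {"slide": [0, 0, 0], "turn": [0, 0, 0], "grip": 0}]'

```text
clock: 17.12
eef_pos: [0.5427, -0.1418, 0.0132]
tool_rot: [0.736, 0.677, -0.0, -0.0]
ft_force: [-0.0, 0.6, -0.8]
grip_width: 0.0426
```

```bash
python3 - <<'E'
from h import *
go(.56,-.16,.012,85.3)
E
```

```text
t 17.12 pos [ 0.5427 -0.1418  0.0132] ang 85.19 F [-0.   0.6 -0.8] w 0.0426 slide [-0.0167  0.0187  0.0012] turn [-0.0008 -0.0001 -0.0019]
```

step_arm --increments '[{"slide": [0, 0.015, 0], "turn": [0, 0, 0], "grip": 0}, {"slide": [0, 0.015, -0.01], "turn": [0, 0, 0], "grip": 0}, {"slide": [0, 0, -0.035], "turn": [0, 0, 0], "grip": 0}, {"slide": [0, 0, -0.035], "turn": [0, 0, 0.12], "grip": -0.85}, {"slide": [0, 0, -0.02], "turn": [0, 0, 0.12], "grip": -0.85}, {"slide": [0, 0, 0], "turn": [0, 0, 0.12], "grip": -0.85}, {"slide": [0, 0, 0], "turn": [0, 0, 0.12], "grip": -0.85}, {"slide": [0, 0, 0], "turn": [0, 0, 0.12], "grip": -0.85}, {"slide": [0, 0, 0], "turn": [0, 0, 0.12], "grip": -0.85}, {"slide": [0, 0, 0], "turn": [0, 0, 0.12], "grip": -0.85}, {"slide": [0, 0, 0], "turn": [0, 0, 0.12], "grip": -0.85}, {"slide": [0, 0, 0], "turn": [0, 0, 0.12], "grip": -0.85}]'

```text
clock: 18.12
eef_pos: [0.5733, -0.1444, 0.1131]
tool_rot: [0.98, 0.199, -0.0, -0.0]
ft_force: [0.5, -0.4, 0.9]
grip_width: 0.0787
```

step_arm --increments '[{"slide": [0, 0, 0], "turn": [0, 0, 0.12], "grip": -0.85}, {"slide": [0, 0, 0], "turn": [0, 0, 0.12], "grip": -0.85}, {"slide": [0, 0, 0], "turn": [0, 0, 0.12], "grip": -0.85}, {"slide": [0, 0, 0], "turn": [0, 0, 0.12], "grip": -0.85}, {"slide": [-0.0187, 0.0325, 0], "turn": [0, 0, 0], "grip": -0.85}, {"slide": [-0.0187, 0.0325, 0], "turn": [0, 0, 0], "grip": -0.85}, {"slide": [-0.0187, 0.0325, 0], "turn": [0, 0, 0], "grip": -0.85}, {"slide": [-0.0187, 0.0325, 0], "turn": [0, 0, 0], "grip": -0.85}, {"slide": [-0.0187, 0.0325, 0], "turn": [0, 0, 0], "grip": -0.85}, {"slide": [0, 0, 0], "turn": [0, 0, 0], "grip": -0.85}]'

```text
clock: 18.95
eef_pos: [0.4645, -0.3047, 0.1132]
tool_rot: [0.999, -0.04, -0.001, 0.001]
ft_force: [1.4, -0.3, 0.8]
grip_width: 0.0791
```

```bash
python3 - <<'E'
from h import *
p,d=shot('top','t8'); go(.47,-.24,.016,-4.7)
fit(d,'small',(.42,.56,-.22,-.02),.048,.088)
fit(d,'large',(.43,.62,.18,.36),.084,.136)
cv2.imwrite('pics/c8.png',cv2.resize(p[120:330,90:390],None,fx=2.6,fy=2.6,interpolation=2)[:,:,::-1])
E
```

```text
t 19.0 pos [ 0.4663 -0.3024  0.1133] ang -4.52 F [-0.2 -0.1 -0.4] w 0.079 slide [-0.0014 -0.0625  0.0973] turn [0.0002 0.0004 0.0031]
small mouth [ 0.4845 -0.1835] centre [ 0.4892 -0.1236] yaw -4.5 sides [ 0.2 -0.2] mouthslope 0.6 w 0.0859 802
large mouth [0.5191 0.2233] centre [0.5238 0.2831] yaw -4.5 sides [ 0.1 -0.1] mouthslope -0.5 w 0.1328 1310
```

View pics/c8.png

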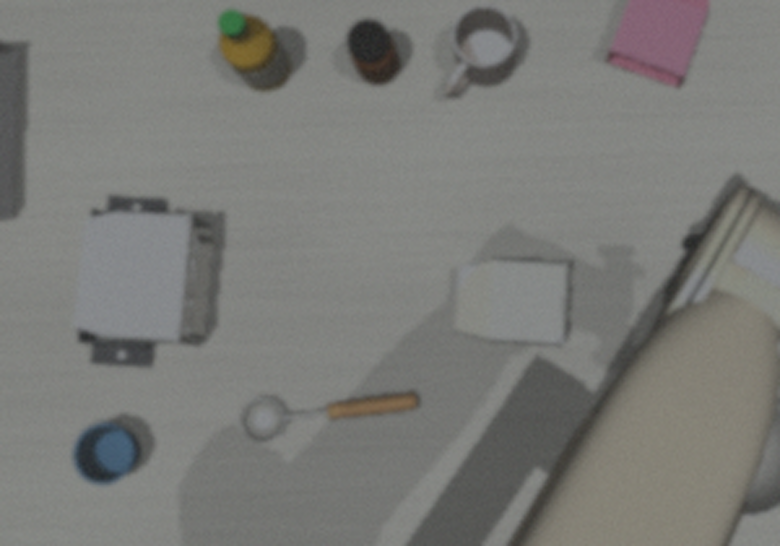

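step_arm --increments '[{"slide": [0.0022, -0.02, 0.0233], "turn": [0, 0, 0], "grip": -0.85}, {"slide": [0.0022, -0.02, 0.0233], "turn": [0, 0, 0], "grip": -0.85}, {"slide": [0.0022, -0.02, 0.0233], "turn": [0, 0, 0], "grip": -0.85}, {"slide": [0.0022, -0.02, 0.0233], "turn": [0, 0, 0], "grip": -0.85}, {"slide": [0, 0, 0], "turn": [0, 0, 0], "grip": -0.85}, {"slide": [0, -0.01, 0], "turn": [0, 0, 0], "grip": -0.85}, {"slide": [0, -0.009, 0], "turn": [0, 0, 0], "grip": -0.85}, {"slide": [0, -0.008, 0], "turn": [0, 0, 0], "grip": -0.85}, {"slide": [0, -0.008, 0], "turn": [0, 0, 0], "grip": -0.85}, {"slide": [0, -0.009, 0], "turn": [0, 0, 0], "grip": -0.85}, {"slide": [0, -0.01, 0], "turn": [0, 0, 0], "grip": -0.85}, {"slide": [0, -0.01, 0], "turn": [0, 0, 0], "grip": -0.85}]'

```text
clock: 20.0
eef_pos: [0.4879, -0.1561, 0.0207]
tool_rot: [0.999, -0.037, 0.001, 0.0]
ft_force: [0.1, 0.6, 0.9]
grip_width: 0.0792
```

step_arm --increments '[{"slide": [0, -0.01, 0], "turn": [0, 0, 0], "grip": -0.85}, {"slide": [0, -0.01, 0], "turn": [0, 0, 0], "grip": -0.85}, {"slide": [0, -0.01, 0], "turn": [0, 0, 0], "grip": -0.85}, {"slide": [0, -0.01, 0], "turn": [0, 0, 0], "grip": -0.85}, {"slide": [0, -0.01, 0], "turn": [0, 0, 0], "grip": -0.85}, {"slide": [0, -0.01, 0], "turn": [0, 0, 0], "grip": -0.85}, {"slide": [0, -0.01, 0], "turn": [0, 0, 0], "grip": -0.85}, {"slide": [0, -0.01, 0], "turn": [0, 0, 0], "grip": -0.85}, {"slide": [0, -0.01, 0], "turn": [0, 0, 0], "grip": -0.85}, {"slide": [0, -0.01, 0], "turn": [0, 0, 0], "grip": -0.85}, {"slide": [0, -0.01, 0], "turn": [0, 0, 0], "grip": -0.85}, {"slide": [0, -0.01, 0], "turn": [0, 0, 0], "grip": -0.85}]'

```text
clock: 21.0
eef_pos: [0.4962, -0.036, 0.0201]
tool_rot: [0.999, -0.036, -0.0, -0.0]
ft_force: [-0.4, 0.0, 0.3]
grip_width: 0.0791
```

step_arm --increments '[{"slide": [0, -0.01, 0], "turn": [0, 0, 0], "grip": -0.85}, {"slide": [0, -0.01, 0], "turn": [0, 0, 0], "grip": -0.85}, {"slide": [0, -0.01, 0], "turn": [0, 0, 0], "grip": -0.85}, {"slide": [0, -0.01, 0], "turn": [0, 0, 0], "grip": -0.85}, {"slide": [0, -0.01, 0], "turn": [0, 0, 0], "grip": -0.85}, {"slide": [0, -0.01, 0], "turn": [0, 0, 0], "grip": -0.85}, {"slide": [0, -0.005, 0], "turn": [0, 0, 0], "grip": -0.85}, {"slide": [0, 0, 0], "turn": [0, 0, 0], "grip": -0.85}]'

```text
clock: 21.67
eef_pos: [0.5011, 0.0292, 0.0201]
tool_rot: [0.999, -0.036, 0.0, -0.0]
ft_force: [0.5, -0.4, -0.3]
grip_width: 0.0788
```

```bash
python3 - <<'E'
from h import *
p,d=shot('top','t9'); s,_=shot('side','s9'); go(.515,.205,.020,-4.5)
cv2.imwrite('pics/c9.png',np.vstack([cv2.resize(p[160:290,90:290],None,fx=2.6,fy=2.6),cv2.resize(s[130:240,150:350],None,fx=2.6,fy=2.6)])[:,:,::-1])
E
```

```text
t 21.77 pos [0.5009 0.0281 0.0201] ang -4.15 F [-1.1 -0.4 -1. ] w 0.0789 slide [ 1.000e-04 -1.775e-01  1.000e-04] turn [0.     0.0001 0.0061]
```

View pics/c9.png

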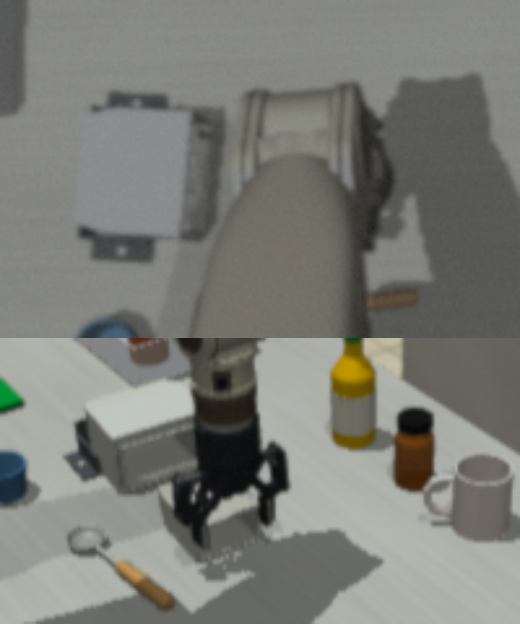

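step_arm --increments '[{"slide": [0, -0.01, 0], "turn": [0, 0, 0], "grip": -0.85}, {"slide": [0, -0.01, 0], "turn": [0, 0, 0], "grip": -0.85}, {"slide": [0, -0.01, 0], "turn": [0, 0, 0], "grip": -0.85}, {"slide": [0, -0.01, 0], "turn": [0, 0, 0], "grip": -0.85}, {"slide": [0, -0.01, 0], "turn": [0, 0, 0], "grip": -0.85}, {"slide": [0, -0.01, 0], "turn": [0, 0, 0], "grip": -0.85}, {"slide": [0, -0.01, 0], "turn": [0, 0, 0], "grip": -0.85}, {"slide": [0, -0.01, 0], "turn": [0, 0, 0], "grip": -0.85}]'

```text
clock: 22.43
eef_pos: [0.5068, 0.1084, 0.0201]
tool_rot: [0.999, -0.036, 0.0, 0.001]
ft_force: [0.2, -7.8, 2.9]
grip_width: 0.0788
```

step_arm --increments '[{"slide": [0, -0.01, 0], "turn": [0, 0, 0], "grip": -0.85}, {"slide": [0, -0.01, 0], "turn": [0, 0, 0], "grip": -0.85}, {"slide": [0, -0.01, 0], "turn": [0, 0, 0], "grip": -0.85}, {"slide": [0, -0.01, 0], "turn": [0, 0, 0], "grip": -0.85}, {"slide": [0, -0.01, 0], "turn": [0, 0, 0], "grip": -0.85}]'

```text
clock: 22.85
eef_pos: [0.5104, 0.1587, 0.0201]
tool_rot: [0.999, -0.036, -0.0, -0.0]
ft_force: [0.1, -0.4, 0.9]
grip_width: 0.0791
```

```bash
python3 - <<'E'
from h import *
go(.515,.205,.020,-4.5)
E
```

```text
t 22.85 pos [0.5104 0.1587 0.0201] ang -4.18 F [ 0.1 -0.4  0.9] w 0.0791 slide [ 0.0009 -0.0465  0.0001] turn [-0.0003  0.0002  0.0056]
```

step_arm --increments '[{"slide": [0, -0.01, 0], "turn": [0, 0, 0], "grip": -0.85}, {"slide": [0, -0.01, 0], "turn": [0, 0, 0], "grip": -0.85}, {"slide": [0, -0.01, 0], "turn": [0, 0, 0], "grip": -0.85}, {"slide": [0, -0.006, 0], "turn": [0, 0, 0], "grip": -0.85}, {"slide": [0, -0.003, 0], "turn": [0, 0, 0], "grip": -0.85}, {"slide": [0, -0.002, 0], "turn": [0, 0, 0], "grip": -0.85}]'

```text
clock: 23.35
eef_pos: [0.5133, 0.1989, 0.02]
tool_rot: [0.999, -0.036, -0.0, 0.0]
ft_force: [-1.3, -0.7, 0.2]
grip_width: 0.079
```

step_arm --increments '[{"slide": [0, -0.002, 0], "turn": [0, 0, 0], "grip": -0.85}, {"slide": [0, -0.0015, 0], "turn": [0, 0, 0], "grip": -0.85}]'

```text
clock: 23.52
eef_pos: [0.5135, 0.2017, 0.02]
tool_rot: [0.999, -0.037, -0.0, 0.0]
ft_force: [-0.2, -0.8, 0.3]
grip_width: 0.0789
```

step_arm --increments '[{"slide": [0, -0.0015, 0], "turn": [0, 0, 0], "grip": -0.85}]'

```text
clock: 23.6
eef_pos: [0.5137, 0.2031, 0.0201]
tool_rot: [0.999, -0.037, -0.0, 0.0]
ft_force: [-0.7, -1.8, -0.1]
grip_width: 0.0792
```

step_arm --increments '[{"slide": [0, -0.0015, 0], "turn": [0, 0, 0], "grip": -0.85}]'

```text
clock: 23.68
eef_pos: [0.5139, 0.2046, 0.0201]
tool_rot: [0.999, -0.037, -0.0, 0.0]
ft_force: [0.2, -0.8, 0.7]
grip_width: 0.079
```

step_arm --increments '[{"slide": [0, -0.0015, 0], "turn": [0, 0, 0], "grip": -0.85}]'

```text
clock: 23.77
eef_pos: [0.5141, 0.2062, 0.0202]
tool_rot: [0.999, -0.037, 0.0, 0.0]
ft_force: [0.1, -0.8, -0.4]
grip_width: 0.0789
```

step_arm --increments '[{"slide": [0, -0.0015, 0], "turn": [0, 0, 0], "grip": -0.85}]'

```text
clock: 23.85
eef_pos: [0.5141, 0.2076, 0.0201]
tool_rot: [0.999, -0.037, -0.0, 0.0]
ft_force: [-0.3, -1.1, 0.4]
grip_width: 0.0793
```

step_arm --increments '[{"slide": [0, -0.001, 0], "turn": [0, 0, 0], "grip": -0.85}, {"slide": [0, 0, 0], "turn": [0, 0, 0], "grip": -0.85}]'

```text
clock: 24.02
eef_pos: [0.5139, 0.2082, 0.02]
tool_rot: [0.999, -0.037, -0.0, 0.001]
ft_force: [-0.7, -3.6, 1.6]
grip_width: 0.0787
```

```bash
python3 - <<'E'
from h import *
p,d=shot('top','t10'); s,_=shot('side','s10'); go(.515,.205,.020,-4.5)
cv2.imwrite('pics/c10.png',cv2.resize(s[130:220,160:260],None,fx=6,fy=6,interpolation=2)[:,:,::-1])
E
```

```text
t 24.12 pos [0.5139 0.2082 0.02  ] ang -4.2 F [-1.3 -2.8  1.6] w 0.0792 slide [ 0.0013  0.0031 -0.    ] turn [0.0012 0.0005 0.0053]
```

View pics/c10.png

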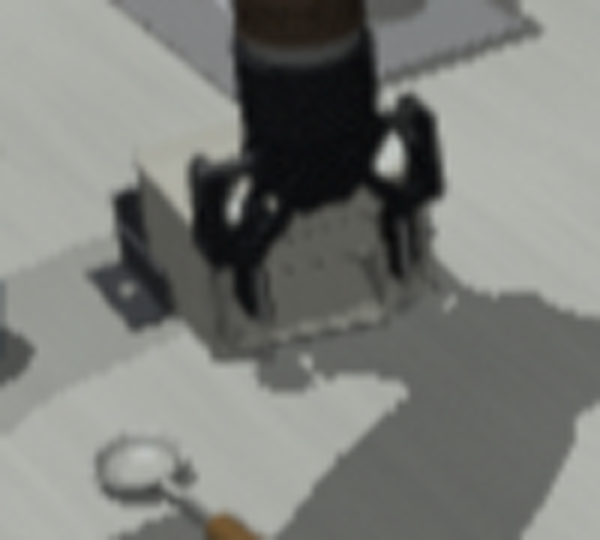

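step_arm --increments '[{"slide": [0, 0.012, 0], "turn": [0, 0, 0], "grip": -0.5}, {"slide": [0, 0, 0], "turn": [0, 0, 0], "grip": -0.5}, {"slide": [0, 0, 0], "turn": [0, 0, 0], "grip": -0.5}, {"slide": [0, -0.006, 0], "turn": [0, 0, 0], "grip": -0.5}, {"slide": [0, -0.003, 0], "turn": [0, 0, 0], "grip": -0.5}, {"slide": [0, -0.0015, 0], "turn": [0, 0, 0], "grip": -0.5}]'

```text
clock: 24.62
eef_pos: [0.5149, 0.2057, 0.0204]
tool_rot: [0.999, -0.037, 0.001, 0.003]
ft_force: [1.5, -11.7, 3.6]
grip_width: 0.0643
```

step_arm --increments '[{"slide": [0, -0.0015, 0], "turn": [0, 0, 0], "grip": -0.5}]'

```text
clock: 24.7
eef_pos: [0.5149, 0.2059, 0.0204]
tool_rot: [0.999, -0.037, 0.001, 0.004]
ft_force: [0.8, -14.4, 4.9]
grip_width: 0.064
```

step_arm --increments '[{"slide": [0, -0.0015, 0], "turn": [0, 0, 0], "grip": -0.5}]'

```text
clock: 24.78
eef_pos: [0.5149, 0.2059, 0.0204]
tool_rot: [0.999, -0.038, 0.001, 0.005]
ft_force: [1.0, -19.0, 5.9]
grip_width: 0.0638
```

step_arm --increments '[{"slide": [0, -0.0015, 0], "turn": [0, 0, 0], "grip": -0.5}]'

```text
clock: 24.87
eef_pos: [0.5149, 0.206, 0.0204]
tool_rot: [0.999, -0.038, 0.001, 0.007]
ft_force: [1.8, -22.3, 8.2]
grip_width: 0.0646
```

step_arm --increments '[{"slide": [0, 0.01, 0], "turn": [0, 0, 0], "grip": -0.5}, {"slide": [0, 0.02, 0], "turn": [0, 0, 0], "grip": -0.5}, {"slide": [0, 0.03, 0], "turn": [0, 0, 0], "grip": -0.5}, {"slide": [0, 0.03, -0.03], "turn": [0, 0, 0], "grip": -0.5}, {"slide": [0, 0.03, -0.03], "turn": [0, 0, 0], "grip": -0.5}, {"slide": [0, 0.035, -0.03], "turn": [0, 0, 0], "grip": -0.5}, {"slide": [0, 0.035, -0.03], "turn": [0, 0, 0], "grip": -0.5}, {"slide": [0, 0.035, 0], "turn": [0, 0, 0], "grip": -0.5}, {"slide": [0, 0.035, 0], "turn": [0, 0, 0], "grip": -0.5}, {"slide": [0, 0.035, 0], "turn": [0, 0, 0], "grip": -0.5}, {"slide": [0, 0.035, 0], "turn": [0, 0, 0], "grip": -0.5}, {"slide": [0, 0, 0], "turn": [0, 0, 0], "grip": -0.5}]'

```text
clock: 25.87
eef_pos: [0.491, -0.114, 0.1336]
tool_rot: [0.999, -0.04, 0.001, 0.001]
ft_force: [0.6, 0.1, -0.1]
grip_width: 0.0639
```

```bash
python3 - <<'E'
from h import *
p,d=shot('top','t11'); s,ds=shot('side','s11'); go(.515,.205,.020,-4.5)
fit(d,'large',(.43,.62,.18,.36),.084,.136)
P=cloud('top',d).reshape(-1,3); a=np.radians(-4.5)
q=P-[.5238,.2831,0]; sx=q[:,0]*np.cos(a)+q[:,1]*np.sin(a); sy=-q[:,0]*np.sin(a)+q[:,1]*np.cos(a); z=q[:,2]
for n,lo,hi,w in(('large',.08,.09,.05),('med',.06,.074,.04),('small',.042,.058,.03)):
    m=(z>lo)&(z<hi)&(abs(sx)<w)&(sy>-.1)&(sy<0); v=sy[m]; 
    print(n,m.sum(),[np.percentile(v,k).round(4) for k in(0,2,5)] if m.any() else '')
cv2.imwrite('pics/c11.png',np.vstack([cv2.resize(p[120:310,90:330],None,fx=2,fy=2),cv2.resize(s[140:215,170:250],(480,300),interpolation=2)])[:,:,::-1][:600])
d0=np.load('pics/t0.npz')['d']; 
P0=cloud('top',d0);P1=cloud('top',d)
for n,(u,v) in dict(bottle=(180,130),jar=(233,132),mug=(283,128),spoon=(235,276),dip=(131,284),bowl=(360,280),pink1=(344,125),pink2=(442,265)).items(): print(n,P0[v-4:v+5,u-4:u+5].mean((0,1)).round(3),P1[v-4:v+5,u-4:u+5].mean((0,1)).round(3))
E
```

```text
t 25.97 pos [ 0.491  -0.11    0.1333] ang -4.32 F [0.3 0.9 0.5] w 0.0641 slide [-0.0008 -0.3159  0.1133] turn [-0.0014 -0.0004  0.0031]
large mouth [0.5194 0.2238] centre [0.5238 0.2837] yaw -4.4 sides [-0.7  1.2] mouthslope -0.8 w 0.1328 1283
large 724 [np.float64(-0.0615), np.float64(-0.0598), np.float64(-0.0582)]
med 94 [np.float64(-0.0803), np.float64(-0.0697), np.float64(-0.066)]
small 105 [np.float64(-0.0833), np.float64(-0.0811), np.float64(-0.0799)]
bottle [0.765 0.148 0.179] [0.769 0.152 0.165]
jar [0.782 0.018 0.096] [0.782 0.018 0.097]
mug [ 0.806 -0.123  0.048] [ 0.806 -0.123  0.048]
spoon [0.377 0.026 0.014] [ 0.378 -0.054  0.645]
dip [0.361 0.324 0.031] [0.361 0.329 0.015]
bowl [ 0.358 -0.333  0.026] [ 0.358 -0.331  0.042]
pink1 [ 0.804 -0.3    0.065] [ 0.809 -0.303  0.049]
pink2 [ 0.395 -0.556  0.065] [ 0.395 -0.556  0.064]
```

View pics/c11.png

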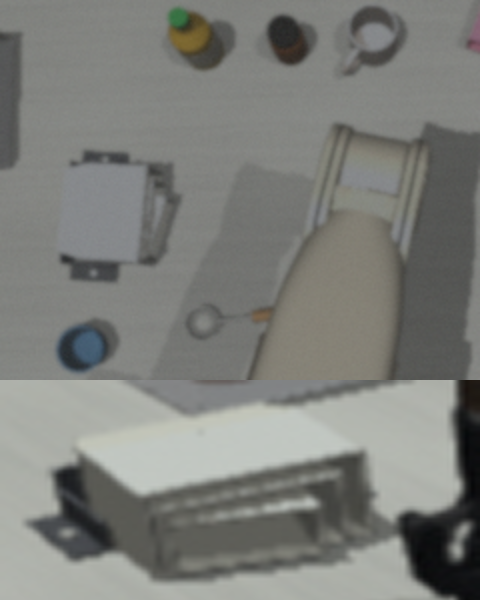

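```bash
cat >> h.py <<'E'
def rims(tag_t,tag_s=None,yaw=-4.5,c=(.5238,.2831)):
    a=np.radians(yaw)
    for n,t in (('top',tag_t),('side',tag_s)):
        if not t: continue
        q=cloud(n,np.load(f'pics/{t}.npz')['d']).reshape(-1,3)-[c[0],c[1],0]
        sx=q[:,0]*np.cos(a)+q[:,1]*np.sin(a); sy=-q[:,0]*np.sin(a)+q[:,1]*np.cos(a); z=q[:,2]
        print(n,'rows: sx mm; min sy mm for z bands large(78-88) med(62-73) small(45-57) | low 20-40')
        for b in np.arange(-70,71,10):
            r=[]
            for lo,hi in((78,88),(62,73),(45,57),(15,40)):
                v=sy[(abs(sx*1000-b)<4)&(z*1000>lo)&(z*1000<hi)&(sy>-.12)&(sy<-.03)]
                r.append((round(np.sort(v)[min(1,len(v)-1)]*1000,0),len(v)) if len(v) else None)
            print(b,*r)
E
python3 -c "
from h import *
rims('t11','s11')"
```

```text
top rows: sx mm; min sy mm for z bands large(78-88) med(62-73) small(45-57) | low 20-40
-70 (np.float64(-58.0), 11) None (np.float64(-60.0), 4) (np.float64(-60.0), 4)
-60 (np.float64(-60.0), 29) (np.float64(-64.0), 7) (np.float64(-63.0), 3) (np.float64(-65.0), 8)
-50 (np.float64(-58.0), 27) (np.float64(-63.0), 6) (np.float64(-65.0), 4) None
-40 (np.float64(-58.0), 29) (np.float64(-63.0), 8) (np.float64(-67.0), 5) None
-30 (np.float64(-58.0), 25) (np.float64(-61.0), 5) (np.float64(-70.0), 9) None
-20 (np.float64(-58.0), 30) (np.float64(-64.0), 10) (np.float64(-71.0), 7) None
-10 (np.float64(-60.0), 31) (np.float64(-63.0), 5) (np.float64(-72.0), 10) None
0 (np.float64(-54.0), 24) (np.float64(-65.0), 9) (np.float64(-77.0), 15) (np.float64(-72.0), 1)
10 (np.float64(-60.0), 27) (np.float64(-64.0), 8) (np.float64(-79.0), 14) None
20 (np.float64(-59.0), 32) (np.float64(-66.0), 10) (np.float64(-81.0), 17) None
30 (np.float64(-61.0), 30) (np.float64(-64.0), 7) (np.float64(-73.0), 6) (np.float64(-84.0), 1)
40 (np.float64(-59.0), 28) (np.float64(-65.0), 10) None None
50 (np.float64(-61.0), 26) 
[... 896 characters left out ...]
), 13) (np.float64(-66.0), 10) (np.float64(-80.0), 13) None
10 (np.float64(-62.0), 13) (np.float64(-66.0), 13) (np.float64(-80.0), 14) None
20 (np.float64(-61.0), 9) (np.float64(-64.0), 10) (np.float64(-87.0), 15) (np.float64(-86.0), 10)
30 (np.float64(-61.0), 12) (np.float64(-67.0), 8) (np.float64(-61.0), 5) (np.float64(-61.0), 6)
40 (np.float64(-61.0), 11) (np.float64(-69.0), 11) (np.float64(-68.0), 4) (np.float64(-72.0), 9)
50 (np.float64(-61.0), 14) (np.float64(-64.0), 3) (np.float64(-58.0), 2) (np.float64(-64.0), 7)
60 (np.float64(-56.0), 7) (np.float64(-56.0), 6) (np.float64(-67.0), 12) (np.float64(-58.0), 17)
70 (np.float64(-33.0), 2) (np.float64(-53.0), 1) (np.float64(-56.0), 3) None
```

step_arm --increments '[{"slide": [0.0021, -0.033, 0.014], "turn": [0, 0, 0], "grip": 1}, {"slide": [0.0021, -0.033, 0.014], "turn": [0, 0, 0], "grip": 1}, {"slide": [0.0021, -0.033, 0.014], "turn": [0, 0, 0], "grip": 1}, {"slide": [0.0021, -0.033, 0.014], "turn": [0, 0, 0], "grip": 1}, {"slide": [0.0021, -0.033, 0.014], "turn": [0, 0, 0], "grip": 1}, {"slide": [0.0021, -0.033, 0.014], "turn": [0, 0, 0], "grip": 1}, {"slide": [0.0021, -0.033, 0.014], "turn": [0, 0, 0], "grip": 1}, {"slide": [0.0021, -0.033, 0.014], "turn": [0, 0, 0], "grip": 1}, {"slide": [0, 0, 0], "turn": [0, 0, 0], "grip": 1}]'

```text
clock: 26.72
eef_pos: [0.5253, 0.1601, 0.0186]
tool_rot: [0.999, -0.032, -0.002, -0.001]
ft_force: [-0.0, -1.0, -0.9]
grip_width: 0.0004
```

```bash
cat >> h.py <<'E'
def loc(yaw=-4.5,c=(.5238,.2831)):
    o=telemetry.get_obs();a=np.radians(yaw);dx,dy=o['eef_pos'][:2]-c
    print('sx',round((dx*np.cos(a)+dy*np.sin(a))*1000,1),'sy',round((-dx*np.sin(a)+dy*np.cos(a))*1000,1),'z',o['eef_pos'][2].round(4),'F',o['ft_force'].round(1),'w',round(float(o['grip_width']),4),'t',o['clock'])
E
python3 -c "
from h import *
loc()"
```

```text
sx 11.1 sy -122.5 z 0.0186 F [-0.  -1.  -0.9] w 0.0004 t 26.7167
```

step_arm --increments '[{"slide": [0.006, 0, -0.002], "turn": [0, 0, 0], "grip": 1}, {"slide": [0, -0.01, 0], "turn": [0, 0, 0], "grip": 1}, {"slide": [0, -0.01, 0], "turn": [0, 0, 0], "grip": 1}, {"slide": [0, -0.006, 0], "turn": [0, 0, 0], "grip": 1}, {"slide": [0, -0.004, 0], "turn": [0, 0, 0], "grip": 1}, {"slide": [0, -0.004, 0], "turn": [0, 0, 0], "grip": 1}]'

```text
clock: 27.22
eef_pos: [0.5356, 0.1862, 0.0237]
tool_rot: [0.999, -0.037, 0.0, -0.0]
ft_force: [-0.1, -0.8, -0.2]
grip_width: 0.0002
```

step_arm --increments '[{"slide": [0, -0.003, 0], "turn": [0, 0, 0], "grip": 1}, {"slide": [0, -0.003, 0], "turn": [0, 0, 0], "grip": 1}]'

```text
clock: 27.38
eef_pos: [0.5363, 0.1912, 0.0235]
tool_rot: [0.999, -0.037, 0.001, 0.001]
ft_force: [2.0, -4.6, 1.5]
grip_width: -0.0
```

```bash
python3 -c "
from h import *
loc()"
```

```text
sx 19.7 sy -90.7 z 0.0235 F [ 2.  -4.6  1.5] w -0.0 t 27.3833
```

Contact as predicted. Continue about 12 mm in small steps.

step_arm --increments '[{"slide": [0, -0.002, 0], "turn": [0, 0, 0], "grip": 1}, {"slide": [0, -0.002, 0], "turn": [0, 0, 0], "grip": 1}]'

```text
clock: 27.55
eef_pos: [0.5367, 0.1954, 0.0235]
tool_rot: [0.999, -0.037, 0.0, 0.0]
ft_force: [1.4, -1.3, 0.3]
grip_width: 0.0002
```

step_arm --increments '[{"slide": [0, -0.002, 0], "turn": [0, 0, 0], "grip": 1}, {"slide": [0, -0.002, 0], "turn": [0, 0, 0], "grip": 1}]'

```text
clock: 27.72
eef_pos: [0.5361, 0.2003, 0.0231]
tool_rot: [0.999, -0.037, -0.0, -0.0]
ft_force: [0.1, -1.1, -0.2]
grip_width: -0.0001
```

step_arm --increments '[{"slide": [0, -0.0015, 0], "turn": [0, 0, 0], "grip": 1}, {"slide": [0, -0.0015, 0], "turn": [0, 0, 0], "grip": 1}]'

```text
clock: 27.88
eef_pos: [0.5364, 0.2033, 0.0231]
tool_rot: [0.999, -0.036, -0.0, -0.0]
ft_force: [-0.3, -1.1, 0.4]
grip_width: -0.0
```

```bash
python3 -c "
from h import *
loc()"
```

```text
sx 18.8 sy -78.5 z 0.0231 F [-0.3 -1.1  0.4] w -0.0 t 27.8833
```

step_arm --increments '[{"slide": [0, -0.0015, 0], "turn": [0, 0, 0], "grip": 1}]'

```text
clock: 27.97
eef_pos: [0.5364, 0.2037, 0.0231]
tool_rot: [0.999, -0.037, -0.0, 0.001]
ft_force: [0.4, -6.0, 2.5]
grip_width: -0.0
```

step_arm --increments '[{"slide": [0, -0.0015, 0], "turn": [0, 0, 0], "grip": 1}]'

```text
clock: 28.05
eef_pos: [0.5364, 0.2038, 0.0231]
tool_rot: [0.999, -0.037, -0.0, 0.003]
ft_force: [-0.2, -11.7, 3.0]
grip_width: -0.0002
```

```bash
python3 -c "
from h import *
loc()
shot('top','t12');shot('side','s12');rims('t12','s12')"
```

```text
sx 18.8 sy -78.1 z 0.0231 F [ -0.2 -11.7   3. ] w -0.0002 t 28.05
top rows: sx mm; min sy mm for z bands large(78-88) med(62-73) small(45-57) | low 20-40
-70 (np.float64(-59.0), 3) (np.float64(-61.0), 1) (np.float64(-60.0), 1) (np.float64(-61.0), 5)
-60 (np.float64(-60.0), 7) (np.float64(-63.0), 9) (np.float64(-64.0), 1) (np.float64(-64.0), 6)
-50 (np.float64(-56.0), 8) (np.float64(-63.0), 6) (np.float64(-67.0), 5) (np.float64(-68.0), 5)
-40 (np.float64(-58.0), 12) (np.float64(-60.0), 4) (np.float64(-60.0), 2) (np.float64(-67.0), 1)
-30 (np.float64(-56.0), 15) None None None
-20 (np.float64(-59.0), 20) None None None
-10 (np.float64(-91.0), 18) (np.float64(-80.0), 1) None None
0 (np.float64(-87.0), 4) (np.float64(-85.0), 2) None None
10 None (np.float64(-91.0), 3) (np.float64(-87.0), 1) (np.float64(-84.0), 2)
20 None (np.float64(-90.0), 1) (np.float64(-90.0), 5) (np.float64(-90.0), 3)
30 None (np.float64(-92.0), 1) (np.float64(-87.0), 1) (np.float64(-87.0), 2)
40 None None None None
50 (np.float64(-91.0), 4) None None None
60 (np.float64(-90.0), 2) None None None
70 None None None No
[... 681 characters left out ...]
float64(-64.0), 11) None
0 (np.float64(-90.0), 16) (np.float64(-91.0), 10) (np.float64(-72.0), 3) None
10 (np.float64(-89.0), 3) (np.float64(-93.0), 9) (np.float64(-92.0), 10) (np.float64(-93.0), 11)
20 (np.float64(-92.0), 6) (np.float64(-92.0), 10) (np.float64(-93.0), 7) (np.float64(-94.0), 8)
30 (np.float64(-93.0), 1) (np.float64(-88.0), 3) (np.float64(-85.0), 4) (np.float64(-87.0), 2)
40 (np.float64(-82.0), 2) (np.float64(-91.0), 6) (np.float64(-69.0), 1) (np.float64(-66.0), 3)
50 (np.float64(-93.0), 15) (np.float64(-86.0), 2) (np.float64(-63.0), 1) (np.float64(-65.0), 4)
60 (np.float64(-88.0), 3) None None (np.float64(-61.0), 14)
70 None None (np.float64(-57.0), 1) (np.float64(-59.0), 1)
```

step_arm --increments '[{"slide": [0, 0.015, 0], "turn": [0, 0, 0], "grip": 1}, {"slide": [-0.025, 0, 0], "turn": [0, 0, 0], "grip": 1}, {"slide": [-0.02, 0, 0], "turn": [0, 0, 0], "grip": 1}, {"slide": [0, 0, 0], "turn": [0, 0, 0], "grip": 1}, {"slide": [0, -0.006, 0], "turn": [0, 0, 0], "grip": 1}, {"slide": [0, -0.003, 0], "turn": [0, 0, 0], "grip": 1}, {"slide": [0, -0.002, 0], "turn": [0, 0, 0], "grip": 1}, {"slide": [0, -0.001, 0], "turn": [0, 0, 0], "grip": 1}]'

```text
clock: 28.82
eef_pos: [0.4929, 0.2071, 0.0235]
tool_rot: [0.999, -0.036, 0.001, -0.0]
ft_force: [-0.3, 0.6, 0.2]
grip_width: 0.0001
```

```bash
python3 -c "
from h import *
loc()"
```

```text
sx -24.8 sy -78.2 z 0.0235 F [-0.3  0.6  0.2] w 0.0001 t 28.8167
```

step_arm --increments '[{"slide": [0, -0.0015, 0], "turn": [0, 0, 0], "grip": 1}]'

```text
clock: 28.9
eef_pos: [0.4928, 0.2074, 0.0234]
tool_rot: [0.999, -0.037, 0.001, 0.001]
ft_force: [-0.3, -4.9, 3.3]
grip_width: 0.0001
```

step_arm --increments '[{"slide": [0, -0.0015, 0], "turn": [0, 0, 0], "grip": 1}]'

```text
clock: 28.98
eef_pos: [0.4927, 0.2074, 0.0233]
tool_rot: [0.999, -0.037, 0.001, 0.002]
ft_force: [0.9, -9.3, 4.4]
grip_width: -0.0
```

```bash
python3 -c "
from h import *
loc()"
```

```text
sx -25.1 sy -77.9 z 0.0233 F [ 0.9 -9.3  4.4] w -0.0 t 28.9833
```

step_arm --increments '[{"slide": [0, 0.01, 0], "turn": [0, 0, 0], "grip": 1}, {"slide": [0, 0.02, 0], "turn": [0, 0, 0], "grip": 1}, {"slide": [0, 0.03, 0], "turn": [0, 0, 0], "grip": 1}, {"slide": [0.005, 0.03, -0.03], "turn": [0, 0, 0], "grip": 1}, {"slide": [0.005, 0.03, -0.03], "turn": [0, 0, 0], "grip": 1}, {"slide": [0, 0.035, -0.03], "turn": [0, 0, 0], "grip": 1}, {"slide": [0, 0.035, -0.03], "turn": [0, 0, 0], "grip": 1}, {"slide": [0, 0.035, 0], "turn": [0, 0, 0], "grip": 1}, {"slide": [0, 0.035, 0], "turn": [0, 0, 0], "grip": 1}, {"slide": [0, 0.035, 0], "turn": [0, 0, 0], "grip": 1}, {"slide": [0, 0.035, 0], "turn": [0, 0, 0], "grip": 1}, {"slide": [0, 0, 0], "turn": [0, 0, 0], "grip": 1}]'

```text
clock: 29.98
eef_pos: [0.4777, -0.1179, 0.1362]
tool_rot: [0.999, -0.04, 0.0, 0.001]
ft_force: [-0.2, 0.7, 0.6]
grip_width: -0.0001
```

```bash
python3 -c "
from h import *
loc()
p,d=shot('top','t13');s,_=shot('side','s13');rims('t13','s13')
fit(d,'large',(.43,.62,.18,.36),.084,.136)
for n,a,b in(('top','t0','t13'),('side','s0','s13')):
  A=np.load(f'pics/{a}.npz')['p'].astype(int);B=np.load(f'pics/{b}.npz')['p'].astype(int)
  print(n)
  for k,(u,v,r) in (dict(bottle=(186,138,16),jar=(233,138,12),mug=(274,138,16),dip=(131,294,10),bowl=(376,293,18),pink1=(344,130,18),pink2=(442,265,20),spoon=(205,280,14)) if n=='top' else dict(bottle=(286,150,16),jar=(309,172,12),mug=(334,190,14),dip=(151,183,8),bowl=(265,308,20),pink1=(386,223,18),pink2=(342,348,20),spoon=(195,218,16))).items():
    w=A[v-r:v+r,u-r:u+r].mean(2).astype(np.float32);x=B[v-r:v+r,u-r:u+r].mean(2).astype(np.float32)
    sh,resp=cv2.phaseCorrelate(w,x);print(k,np.round(sh,2),round(resp,2))
"
```

```text
sx -14.5 sy -403.3 z 0.1362 F [-0.2  0.7  0.6] w -0.0001 t 29.9833
top rows: sx mm; min sy mm for z bands large(78-88) med(62-73) small(45-57) | low 20-40
-70 (np.float64(-58.0), 12) (np.float64(-61.0), 1) (np.float64(-46.0), 4) (np.float64(-61.0), 4)
-60 (np.float64(-60.0), 28) (np.float64(-64.0), 8) (np.float64(-65.0), 1) (np.float64(-64.0), 5)
-50 (np.float64(-58.0), 26) (np.float64(-63.0), 5) (np.float64(-65.0), 5) (np.float64(-69.0), 4)
-40 (np.float64(-59.0), 25) (np.float64(-63.0), 8) (np.float64(-65.0), 4) None
-30 (np.float64(-60.0), 29) (np.float64(-63.0), 6) (np.float64(-68.0), 6) None
-20 (np.float64(-56.0), 29) (np.float64(-63.0), 7) (np.float64(-67.0), 7) None
-10 (np.float64(-61.0), 29) (np.float64(-62.0), 6) (np.float64(-66.0), 6) (np.float64(-65.0), 1)
0 (np.float64(-60.0), 30) (np.float64(-64.0), 9) (np.float64(-68.0), 5) None
10 (np.float64(-59.0), 24) (np.float64(-63.0), 7) (np.float64(-64.0), 5) None
20 (np.float64(-61.0), 32) (np.float64(-64.0), 6) (np.float64(-67.0), 4) (np.float64(-63.0), 1)
30 (np.float64(-61.0), 24) (np.float64(-64.0), 6) (np.float64(-69.0),
[... 1498 characters left out ...]
) (np.float64(-65.0), 1) (np.float64(-64.0), 3) (np.float64(-65.0), 8)
60 (np.float64(-62.0), 15) (np.float64(-62.0), 9) (np.float64(-55.0), 5) (np.float64(-63.0), 21)
70 (np.float64(-58.0), 1) None None (np.float64(-56.0), 3)
large mouth [0.5189 0.224 ] centre [0.524  0.2837] yaw -4.8 sides [-0.3  0.3] mouthslope 0.4 w 0.1328 1315
top
bottle [0.1  0.14] 1.05
jar [-0.28  0.05] 1.03
mug [ 0.01 -0.02] 1.05
dip [0.58 0.11] 1.02
bowl [0.15 0.08] 1.02
pink1 [0.   0.07] 0.91
pink2 [0.04 0.03] 0.99
spoon [ 0.04 -0.04] 0.9
side
bottle [-0.2  -0.03] 1.03
jar [0.06 0.02] 0.99
mug [-0.  0.] 1.0
dip [ 0.25 -0.07] 0.71
bowl [-0. -0.] 1.0
pink1 [0.04 0.05] 1.0
pink2 [0.01 0.05] 0.99
spoon [0.24 0.16] 0.95
```

All rims are square: large at -60, medium at about -64 and small at about -68 mm. The bystanders have not moved.

```bash
python3 -c "
from h import *
print(bot.job_done())"
```

```text
the job is handed in; nothing more can be done
None
```

The three tubs are nested: the medium one is fully home in the large one, and the small one is fully home in the medium one. The large tub still lies in its bracket, and I handed the job in at about 30 s.

**How it went:** I pushed each tub sideways into line with the large one, then pushed it in by its mouth rim with the fingers. On the first push the small tub went in about 13° askew, because one finger missed its rim. I straightened it with closed fingers on its right side, then pushed on its left side. It stopped firmly at the same depth on both sides, at about 12 N and 9 N.

**Last checks (depth from both cameras):**
- **Fit:** the medium rim stands about 4 mm out of the large one, and the small rim about 4 mm out of the medium one, both square to within measurement noise.
- **Large tub:** its fitted position reads about 2 mm towards the back stop compared with the start, which is within the calibration error.
- **Other things on the counter:** the two cameras show shifts of 0.3 pixels or less. The exception is the dip pot, at 0.6 pixels from above and 0.25 from the side. It was in shadow at the start and the arm never came near it.
- **Forces:** the highest wrist force reported was about 24 N.

I had used all 12 picture views before straightening the small tub, so its final state was checked only by depth numbers, not by eye.

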